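Rinse the wash baskets and hang them to dry

ROBOT

A 6-joint arm with a two-finger parallel gripper is mounted at the origin on the work surface. World frame = base frame: x ahead of the robot, y to its left, z up, the work surface at z = 0. Lengths are in m, angles in degrees, forces in N, time in s.
With the tool pointing down it reaches from about 0.4 to 0.825 m from the base axis. Payload 7 kg.
Tool frame: the origin (TCP) lies midway between the tips of the shut fingers; the grasp point (between the pads) lies 19 mm behind it; x points along the fingers, z is the direction in which the jaws open and shut, and the axes are right-handed (so a half turn about x gives the same grasp; the last joint's range is limited). The gripper opens to 88 mm and grips with 3 to 60 N. Pads are 19 mm wide; open, the fingers measure 130 mm over their backs; the gripper's body (78 mm by 193 mm) begins 47 mm behind the grasp point.
Start: joints at [-57.577, 20.546, 0.682, 0, -70.136, -16.507], TCP at [0.185, -0.649, 0.227] pointing down, gripper open.
Joint ranges: [-176.03, 176.03], [-82.01, 121.73], [-58.28, 71.71], [-173.87, 95.51], [-174.79, -0.11], [-173.66, 173.66]. Speed limits (degrees/s): [136.94, 136.94, 172.46, 180, 180, 180].

INTERFACE

Orientations are given as [roll, pitch, yaw] about the fixed x, y, z axes, in that order (R = Rz(yaw) Ry(pitch) Rx(roll)).
In Python, from plant import get_state, capture, close_job gives the robot as it stands.
- The arm moves only by the tool play_rows, never from a script. Its argument "series" is one flat list of numbers, 4 for each row, row after row: the shift along the tool's x, y, z in m, then the turn about the tool's x in rad. In form: [tx, ty, tz, spin, tx, ty, tz, spin, ...]. A call has exactly 5 rows; each row shifts and turns the commanded pose from where the row before left it, along the tool's axes as they then stand; what a row does not reach is not made up. A row lasts 1/12 s, in which the tool goes at most 41.7 mm and 7.16 degrees, less where a joint would pass 70% of its speed; a pose out of reach is approached as far as the arm can. A call is refused whole if a number of a shift passes 0.0417 or a number of a turn 0.125, either way. A call with a gripper value outside its range is refused whole. "jaw" is the opening in per cent of the stroke, from 0 (shut) to 100 (fully open), set as the call begins (left out, the last holds). The fingers move at their own pace and stop on an object; "squeeze" is the grip in N (left out, the last holds). Time passes only in rows, so rows that do not move let the fingers close, or fill a call up. It gives the time, the measured TCP pose, the force and the opening at its end, in the units of the state.
- get_state(): the state, without advancing time (a new reading comes with each control period).
- capture(name): name is "scene" or "top" or "wrist"; returns a dict with "img" (400x640x3 uint8, blue, green, red), "K" (3x3 intrinsics, pixels), "world_from_camera" (4x4, takes a point from camera to world coordinates). Camera axes: x right, y down, z forward; pixel columns grow to the right and rows downward; lengths in m; the calibration is good to about 2 mm. A picture is of the moment at which its call begins. There is no depth.
- close_job(): hands the job in, once; it reports no verdict.
The state is a dict: "time_s": time; "joints": joint angles; "qd": joint speeds; "joint_torque": joint torques, N m; "tcp_pos": TCP position; "eef_rot": TCP orientation; "contact_force": force on the tool from outside, world axes, zero at the start; "moment": the same for the moment, N m; "gripper_width": finger opening in m.
Only numpy, scipy, OpenCV 4.12 (cv2) and the standard library are available. Lean on these libraries where they do the work, as an engineer would, in place of code of your own. Each camera call takes 0.05 s, during which the arm holds its last target.

TASK

Rinse the steel wash baskets that stand in the blue tote, one after the other from the largest to the smallest: lift the basket out by its grip tab, dip it upright more than half-way down into the open rinse pot and hold it there for a second, then hang it by its handle on a hook of the drying rack, one basket to a hook, before taking the next. When all are hanging still, put the lid squarely on the pot; leave the jar standing in the tote and do not push about or knock over the stack of dishes on the left or the pipette tip box on the right of the bench.

Things in the scene. Friction and masses are not known exactly. Their poses are not given: they have to be found in the camera images.
- tote: blue open plastic tote 220 x 220 mm, 70 mm high, walls and floor 5 mm, fixed to the bench; origin centre of its underside. The baskets and one jar stand in it in a two by two pattern about 104 mm apart
- basket_large: large steel basket, loose, 260 g: open box 58 (its x) by 74 (y) by 60 mm high, under an upright bail of 8 mm wire in its y-z plane (see its eye point), topped by a black grip tab 26 mm along x, 14 mm along y, from 112 to 148 mm up; pinch the tab across y from above. All baskets are 148 mm tall: tell them by the box. Origin: centre of underside, z up. Stands in the tote; None if absent
- basket_medium: medium steel basket, loose, 200 g: open box 50 (its x) by 62 (y) by 44 mm high, under an upright bail of 8 mm wire in its y-z plane (see its eye point), topped by a black grip tab 26 mm along x, 14 mm along y, from 112 to 148 mm up; pinch the tab across y from above. All baskets are 148 mm tall: tell them by the box. Origin: centre of underside, z up. Stands in the tote; None if absent
- basket_small: small steel basket, loose, 150 g: open box 42 (its x) by 50 (y) by 28 mm high, under an upright bail of 8 mm wire in its y-z plane (see its eye point), topped by a black grip tab 26 mm along x, 14 mm along y, from 112 to 148 mm up; pinch the tab across y from above. All baskets are 148 mm tall: tell them by the box. Origin: centre of underside, z up. Stands in the tote; None if absent
- basket_large_eye (a point): the large basket's hanging point: underside of the bail's peak, 106 mm above the basket's underside, in its middle; axes as the basket's. The bail's opening looks along x: a hook has room from the box rim (60 mm up) to this point; the legs are 48 mm apart 6 mm lower than this, running down to the box's y sides. Held by the tab, a basket can swing a little about y
- basket_medium_eye (a point): the medium basket's hanging point: underside of the bail's peak, 106 mm above the basket's underside, in its middle; axes as the basket's. The bail's opening looks along x: a hook has room from the box rim (44 mm up) to this point; the legs are 48 mm apart 6 mm lower than this, running down to the box's y sides. Held by the tab, a basket can swing a little about y
- basket_small_eye (a point): the small basket's hanging point: underside of the bail's peak, 106 mm above the basket's underside, in its middle; axes as the basket's. The bail's opening looks along x: a hook has room from the box rim (28 mm up) to this point; the legs are 48 mm apart 6 mm lower than this, running down to the box's y sides. Held by the tab, a basket can swing a little about y
- rack: steel drying rack, fixed: foot plate 12 mm thick (x 20 to 130, y +-150 mm), two posts and a 16 mm cross-bar at x = 70 mm, 160 mm up (top 168), from which three level round hooks, 10 mm thick, 110 mm apart in y, point along its -x, roughly to the robot: straight to x = -45 mm, then turned up to a tip at x = -53 mm, top 180 mm up. Origin: on the bench under the middle hook
- hook_left (a point): middle of the left (rack +y) hook's straight part, on the top of the rod, 165 mm above the bench; x points along the hook to the cross-bar (70 mm away), the hook's tip is 53 mm the other way (top of the tip 15 mm higher than this point)
- hook_middle (a point): the same point on the middle hook
- hook_right (a point): the same point on the right (rack -y) hook
- pot: the rinse pot: plain round open steel pot, 130 mm across, 100 mm high, wall 4 mm, floor 5 mm, loose, 0.8 kg, empty; origin centre of its underside
- lid: the pot's lid, loose, 180 g: steel disc 140 mm across, 4 mm thick (8 to 12 mm above its origin), on a boss 100 mm across and 8 mm high that goes inside the pot's mouth (122 mm), with an upright black knob 26 mm across from 12 to 62 mm. Origin: centre of the boss's underside; lies on the bench at the start. In place on the pot its origin is 92 mm above the pot's underside
- jar: closed jar, 60 mm across, 85 mm high, standing in the tote among the baskets; it stays there. Origin: centre of its underside
- dishes: bystander: stack of clear dishes, 90 mm across, 45 mm high, at the left side of the bench, beside the tote or rack; origin underside
- tip_box: bystander: pipette tip box 85 x 120 mm, 62 mm high, at the right side of the bench, beside the tote or rack; origin underside
Mind the look-alikes: they are no part of the job. What is shaped like the lid but pink is not meant.

How it is judged (in metres and radians):
On the way, in this order (a step that is already met when the one before it is completed fails the run):
1. the large basket, held, is dipped more than half-way down into the rinse pot (horizontal distance between basket_large and pot below 0.045 m and z of basket_large in the frame of pot below 0.055 m and angle between basket_large's own z axis and vertical below 0.4 rad and contact force between the fingers and basket_large above 0.5 N), for 0.5 s.
2. the large basket hangs by its handle on a hook, let go (((x of basket_large_eye in the frame of hook_left between -0.045 and 0.05 m and y of basket_large_eye in the frame of hook_left between -0.015 and 0.015 m and z of basket_large_eye in the frame of hook_left between -0.008 and 0.008 m) or (x of basket_large_eye in the frame of hook_middle between -0.045 and 0.05 m and y of basket_large_eye in the frame of hook_middle between -0.015 and 0.015 m and z of basket_large_eye in the frame of hook_middle between -0.008 and 0.008 m) or (x of basket_large_eye in the frame of hook_right between -0.045 and 0.05 m and y of basket_large_eye in the frame of hook_right between -0.015 and 0.015 m and z of basket_large_eye in the frame of hook_right between -0.008 and 0.008 m)) and angle between basket_large's own z axis and vertical below 0.35 rad and contact force between the fingers and basket_large below 0.1 N), for 0.3 s.
3. the medium basket, held, is dipped more than half-way down into the rinse pot (horizontal distance between basket_medium and pot below 0.045 m and z of basket_medium in the frame of pot below 0.055 m and angle between basket_medium's own z axis and vertical below 0.4 rad and contact force between the fingers and basket_medium above 0.5 N), for 0.5 s.
4. the medium basket hangs by its handle on a hook, let go (((x of basket_medium_eye in the frame of hook_left between -0.045 and 0.05 m and y of basket_medium_eye in the frame of hook_left between -0.015 and 0.015 m and z of basket_medium_eye in the frame of hook_left between -0.008 and 0.008 m) or (x of basket_medium_eye in the frame of hook_middle between -0.045 and 0.05 m and y of basket_medium_eye in the frame of hook_middle between -0.015 and 0.015 m and z of basket_medium_eye in the frame of hook_middle between -0.008 and 0.008 m) or (x of basket_medium_eye in the frame of hook_right between -0.045 and 0.05 m and y of basket_medium_eye in the frame of hook_right between -0.015 and 0.015 m and z of basket_medium_eye in the frame of hook_right between -0.008 and 0.008 m)) and angle between basket_medium's own z axis and vertical below 0.35 rad and contact force between the fingers and basket_medium below 0.1 N), for 0.3 s.
5. the small basket, held, is dipped more than half-way down into the rinse pot (horizontal distance between basket_small and pot below 0.045 m and z of basket_small in the frame of pot below 0.055 m and angle between basket_small's own z axis and vertical below 0.4 rad and contact force between the fingers and basket_small above 0.5 N), for 0.5 s.
6. the small basket hangs by its handle on a hook, let go (((x of basket_small_eye in the frame of hook_left between -0.045 and 0.05 m and y of basket_small_eye in the frame of hook_left between -0.015 and 0.015 m and z of basket_small_eye in the frame of hook_left between -0.008 and 0.008 m) or (x of basket_small_eye in the frame of hook_middle between -0.045 and 0.05 m and y of basket_small_eye in the frame of hook_middle between -0.015 and 0.015 m and z of basket_small_eye in the frame of hook_middle between -0.008 and 0.008 m) or (x of basket_small_eye in the frame of hook_right between -0.045 and 0.05 m and y of basket_small_eye in the frame of hook_right between -0.015 and 0.015 m and z of basket_small_eye in the frame of hook_right between -0.008 and 0.008 m)) and angle between basket_small's own z axis and vertical below 0.35 rad and contact force between the fingers and basket_small below 0.1 N), for 0.3 s.
7. the lid covers the pot (horizontal distance between lid and pot below 0.016 m and z of lid in the frame of pot between 0.084 and 0.098 m and angle between the z axis of lid and the z axis of pot, either way round below 0.08 rad), for 0.3 s.
At the end, for the whole second after the job is handed in: Every basket present hangs upright (within 0.35 rad) and still on a hook, the peak of its handle on the hook's straight part (within 15 mm sideways, 8 mm in height), no two closer than 70 mm; the lid lies flat on the upright pot, centred within 16 mm; the jar stands in the tote (all of step 2 and all of step 4 and all of step 6 and all of step 7 and linear speed of each of basket_large, basket_medium, basket_small below 0.05 m/s and horizontal distance between basket_large and basket_medium above 0.07 m and horizontal distance between each of basket_large, basket_medium and basket_small above 0.07 m and linear speed of lid below 0.02 m/s and angle between pot's own z axis and vertical below 0.05 rad and height (world z) of pot below 0.01 m and angle between jar's own z axis and vertical below 0.3 rad and x of jar in the frame of tote between -0.1 and 0.1 m and y of jar in the frame of tote between -0.1 and 0.1 m); the robot touches nothing.
It fails at once if the rinse pot is tipped (angle between pot's own z axis and vertical above 0.4 rad).
It fails at once if the jar in the tote is knocked over (angle between jar's own z axis and vertical above 0.8 rad).
It fails at once if the dishes or the tip box are pushed more than 60 mm or knocked over (distance of any of dishes, tip_box from where it was at the start of the episode above 0.06 m or angle between any of dishes, tip_box's own z axis and vertical above 0.8 rad).
It fails at once if a basket is tipped over or dropped on its side (angle between any of basket_large, basket_medium, basket_small's own z axis and vertical above 1.2 rad).
Of basket_large, basket_medium, basket_small only 2 to 3 are there at a start; the rules pass over those that are not, and their reading is None.
At some moment in a run one of pot, lid may be knocked a few centimetres aside while the robot is not near it.
It also fails if it takes over 210 s, if anything falls off the work surface, if the arm or the gripper's body presses on something with over 40 N, if the wrist force passes 120 N, or if a joint passes its speed limit or range.

## Working session

There is one attempt and no reset: what is moved stays moved. The work goes in short steps, Python scripts to look and compute and a tool call to move; the robot and the scene stay as the last step left them, time stands still between calls to the robot, and variables do not carry over. Pictures are saved under pics/ and viewed, and the job is handed in when it is done.

Besides the shell and the picture viewer there is one more tool, called after "Call:" as a command line: name --argument value ..., lists and objects as JSON in quotes. play_rows: Moves the arm, as the interface text tells. Its arguments: {"type":"object","properties":{"series":{"type":"array","items":{"type":"number"}},"jaw":{"type":"number"},"squeeze":{"type":"number"}},"required":["series"]}

```bash
mkdir -p pics; ls; python3 - <<'E'
from plant import get_state, capture
import cv2
print(get_state())
for n in ["scene","top","wrist"]:
    c=capture(n); cv2.imwrite(f"pics/{n}0.png",c["img"]); print(n,c["K"].tolist(),c["world_from_camera"].round(4).tolist())
E
```

```text
pics
{'time_s': 0.0, 'joints': array([-5.75782432e+01,  2.05915790e+01,  6.34430718e-01, -1.99285429e-02,
       -7.01348127e+01, -1.65104666e+01]), 'qd': array([ 0.01130542, -0.04085638,  0.06622971,  0.13640743, -0.09128293,
       -0.01594149]), 'joint_torque': array([-7.63051848e-04, -5.82726753e+01,  2.93056512e+01,  6.99719444e+00,
        6.95014576e-03, -1.33099084e-04]), 'tcp_pos': array([ 0.18493621, -0.64867518,  0.22562665]), 'eef_rot': array([  4.99736475,  89.90614952, 110.90186801]), 'contact_force': array([0.713935  , 0.57092649, 0.61944882]), 'moment': array([-0.02472997,  0.01918042, -0.02121106]), 'gripper_width': 0.08764693522658487}
scene [[442.4270500973944, 0.0, 317.87398686633105], [0.0, 442.4270500973944, 203.31707190706132], [0.0, 0.0, 1.0]] [[0.1201, 0.701, -0.703, 1.396], [0.9927, -0.0764, 0.0934, -0.1459], [0.0118, -0.709, -0.7051, 1.1175], [0.0, 0.0, 0.0, 1.0]]
top [[410.1503402604379, 0.0, 309.74854714028004], [0.0, 410.1503402604379, 195.21476252195532], [0.0, 0.0, 1.0]] [[0.0293, -0.9891, 0.1441, 0.2025], [-0.9996, -0.0282, 0.0093, -0.0101], [-0.0051, -0.1443, -0.9895, 1.5787], [0.0, 0.0, 0.0, 1.0]]
wrist [[318.16712150061267, 0.0, 323.2972902257788], [0.0, 318.16712150061267, 200.74362867330518], [0.0, 0.0, 1.0]] [[-0.2748, 0.9173, 0.2883, 0.1067], [0.9615, 0.2622, 0.0822, -0.672], [-0.0002, 0.2997, -0.954, 0.383], [0.0, 0.0, 0.0, 1.0]]
```

View pics/scene0.png

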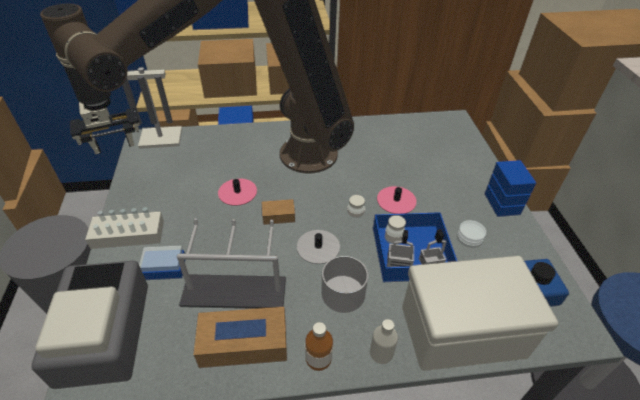

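View pics/top0.png

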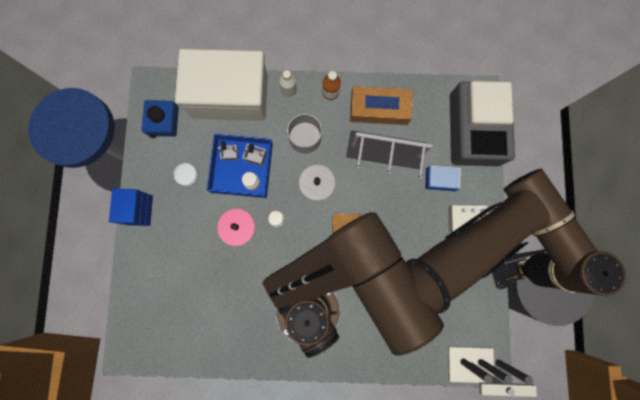

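View pics/wrist0.png

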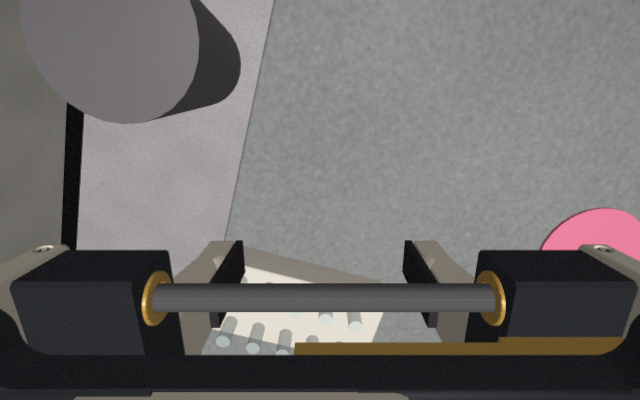

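```bash
cat > h.py <<'E'
import numpy as np, cv2
from plant import get_state, capture
def ray(c,u,v):
    K=c["K"];T=c["world_from_camera"]
    d=T[:3,:3]@np.linalg.inv(K)@np.array([u,v,1.]); return T[:3,3],d
def onz(c,u,v,z):
    o,d=ray(c,u,v); return o+d*(z-o[2])/d[2]
def tri(c1,p1,c2,p2):
    o1,d1=ray(c1,*p1);o2,d2=ray(c2,*p2)
    d1=d1/np.linalg.norm(d1);d2=d2/np.linalg.norm(d2)
    A=np.stack([d1,-d2],1);t=np.linalg.lstsq(A,o2-o1,rcond=None)[0]
    a=o1+t[0]*d1;b=o2+t[1]*d2
    return (a+b)/2,np.linalg.norm(a-b)
def proj(c,P):
    T=np.linalg.inv(c["world_from_camera"]);p=c["K"]@(T[:3,:3]@np.array(P)+T[:3,3]);return p[:2]/p[2]
def crop(c,x0,y0,x1,y1,s,name):
    im=cv2.resize(c["img"][y0:y1,x0:x1],None,fx=s,fy=s,interpolation=cv2.INTER_CUBIC)
    for x in range((x0+9)//10*10,x1,10):
        cv2.line(im,((x-x0)*s,0),((x-x0)*s,6 if x%50 else 14),(0,255,255),1)
        if x%20==0: cv2.putText(im,str(x),((x-x0)*s,24),0,.35,(0,255,255),1)
    for y in range((y0+9)//10*10,y1,10):
        cv2.line(im,(0,(y-y0)*s),(6,(y-y0)*s),(0,255,255),1)
        if y%20==0: cv2.putText(im,str(y),(8,(y-y0)*s+4),0,.35,(0,255,255),1)
    cv2.imwrite("pics/"+name,im)
E
python3 - <<'E'
from h import *
c=capture("scene"); crop(c,360,180,480,290,6,"s1.png"); crop(c,170,210,380,320,3,"s2.png")
c=capture("top"); crop(c,200,120,290,210,6,"t1.png"); crop(c,270,100,440,210,4,"t2.png")
E
```

```text
(no output)
```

View pics/s1.png

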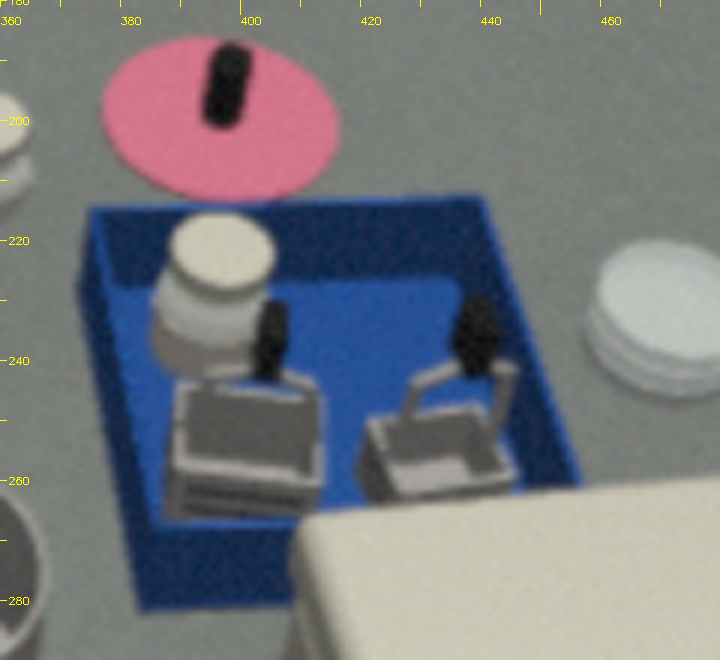

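View pics/t1.png

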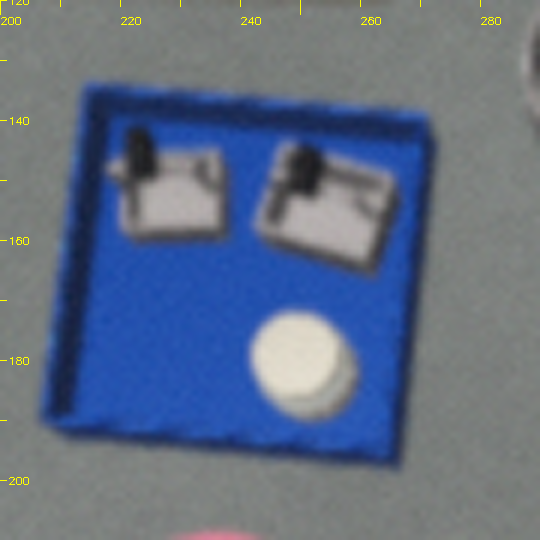

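View pics/t2.png

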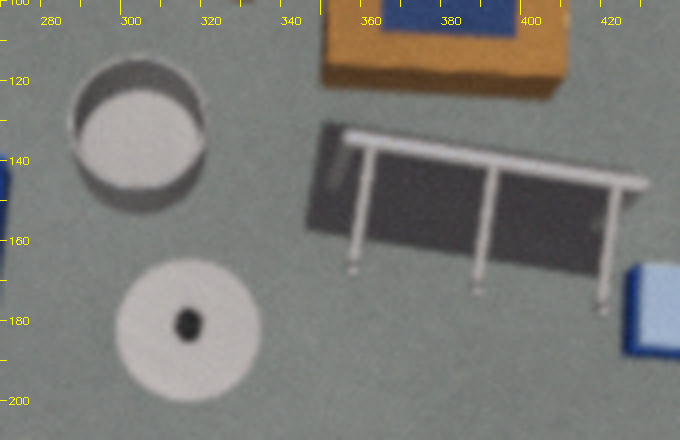

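View pics/s2.png

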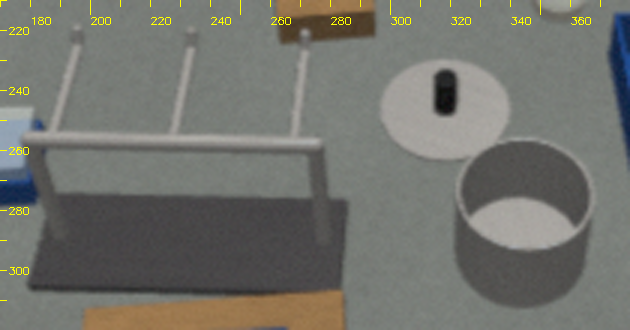

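```bash
python3 - <<'E'
from h import *
s=capture("scene");t=capture("top")
A=dict(s=[(390,243.5),(411.5,245.5),(413,261),(388.5,258)],t=[(246.5,144),(265,150),(261.5,165),(242.5,158)])
B=dict(s=[(421,249),(440,247.5),(445,258),(425,261)],t=[(218,146),(236,145),(237,159),(220,160)])
for n,X in (("A",A),("B",B)):
  for zz in (.065,.049,.033):
    for k,c in (("s",s),("t",t)):
      P=np.array([onz(c,*p,zz)[:2] for p in X[k]])
      print(n,zz,k,P.mean(0).round(4),[round(np.linalg.norm(P[i]-P[(i+1)%4]),3) for i in range(4)], [round(np.degrees(np.arctan2(*(P[(i+1)%4]-P[i])[::-1])),1) for i in range(4)])
# tote rim corners
for p in [(214.5,134.5),(271,140.5),(267,197),(208,191.5)]: print("tote",onz(t,*p,.07).round(4))
def dark(c,box,thr=45):
    x0,y0,x1,y1=box; im=c["img"][y0:y1,x0:x1].max(2); m=(im<thr).astype(np.uint8)
    n,l,st,ce=cv2.connectedComponentsWithStats(m)
    for i in range(1,n):
        if st[i,4]>6: print(box,st[i]+[x0,y0,0,0,0],ce[i]+[x0,y0])
for b in [(400,225,412,248),(432,225,446,245)]: dark(s,b)
for b in [(215,138,232,153),(244,142,258,156),(300,170,330,190)]: dark(t,b)
dark(s,(305,225,330,255))
# lid in top
E
```

```text
A 0.065 s [0.5824 0.2194] [np.float64(0.066), np.float64(0.06), np.float64(0.073), np.float64(0.058)] [np.float64(76.7), np.float64(-11.2), np.float64(-105.3), np.float64(162.1)]
A 0.065 t [0.5737 0.2204] [np.float64(0.075), np.float64(0.059), np.float64(0.077), np.float64(0.056)] [np.float64(-106.7), np.float64(169.7), np.float64(71.1), np.float64(-12.7)]
A 0.049 s [0.57   0.2249] [np.float64(0.067), np.float64(0.061), np.float64(0.074), np.float64(0.059)] [np.float64(76.7), np.float64(-11.2), np.float64(-105.3), np.float64(162.1)]
A 0.049 t [0.5776 0.2228] [np.float64(0.075), np.float64(0.06), np.float64(0.078), np.float64(0.057)] [np.float64(-106.7), np.float64(169.7), np.float64(71.1), np.float64(-12.7)]
A 0.033 s [0.5576 0.2305] [np.float64(0.068), np.float64(0.062), np.float64(0.075), np.float64(0.06)] [np.float64(76.7), np.float64(-11.2), np.float64(-105.3), np.float64(162.1)]
A 0.033 t [0.5815 0.2252] [np.float64(0.076), np.float64(0.061), np.float64(0.079), np.float64(0.057)] [np.float64(-106.7), np.float64(169.7), np.float64(71.1), np.float64(-12.7)]
B 0.065 s [0.6005 0.314
[... 789 characters left out ...]
] [np.float64(89.3), np.float64(3.0), np.float64(-86.1), np.float64(178.5)]
B 0.033 t [0.5856 0.3267] [np.float64(0.07), np.float64(0.056), np.float64(0.066), np.float64(0.056)] [np.float64(-85.1), np.float64(-172.9), np.float64(95.1), np.float64(11.4)]
tote [0.6451 0.3732 0.07  ]
tote [0.6276 0.1572 0.07  ]
tote [0.4109 0.1628 0.07  ]
tote [0.4253 0.3836 0.07  ]
(400, 225, 412, 248) [403 231   4  12  40] [404.55 236.7 ]
(432, 225, 446, 245) [436 230   8  12  69] [439.24637681 235.57971014]
(215, 138, 232, 153) [222 143   3   6  14] [223.14285714 145.85714286]
(244, 142, 258, 156) [249 146   4   6  16] [250.8125 148.1875]
(305, 225, 330, 255) [315 234   7  14  68] [318.13235294 240.83823529]
```

```bash
python3 - <<'E'
from h import *
s=capture("scene");t=capture("top")
# pot rim: top view ellipse extents x 287.5..320.8, y 114..? ; scene rim extents
for n,c,p,z in [("pot rim L",t,(287,131),.1),("R",t,(320.8,131),.1),("top",t,(304.5,113.7),.1),
 ("potS L",s,(322,272),.1),("R",s,(366.5,272),.1),("near",s,(344,291),.1),("far",s,(344,256),.1),
 ("lidL",t,(299,182.5),.012),("lidR",t,(335,182.5),.012),("lidT",t,(317,164.5),.012),("lidB",t,(317,200),.012),
 ("lidS L",s,(297.5,244),.012),("R",s,(340.5,246),.012)]:
    print(n,onz(c,*p,z).round(4))
print("tips: top z~.175")
for n,pt,ps in [("left",(358,167),(195,221)),("mid",(389,172),(233.5,222)),("right",(420,176.5),(271.5,223))]:
    print(n,"??",onz(t,*pt,.176).round(4))
for ps in [(195,221.5),(233,221.5),(271.5,222)]: print("S",onz(s,*ps,.176).round(4))
print("bar joints z .165 top")
for pt in [(362,138),(393,141.5),(423.5,145.5)]: print(onz(t,*pt,.165).round(4))
for ps in [(186,255.5),(228,255.5),(268,256)]: print("S",onz(s,*ps,.165).round(4))
for n,p in [("boxcorner near",(265,118)),("far l",(177,117))]: print(n,onz(t,*p,.1).round(3),onz(t,*p,.15).round(3))
p,e=tri(s,(300,515/1.),t,(177,117)) if 0 else (0,0)
E
```

```text
pot rim L [0.6573 0.0958 0.1   ]
R [ 0.6608 -0.0302  0.1   ]
top [0.7262 0.0326 0.1   ]
potS L [ 0.6557 -0.0325  0.1   ]
R [0.6697 0.0925 0.1   ]
near [0.7253 0.019  0.1   ]
far [0.6061 0.0385 0.1   ]
lidL [0.4792 0.0478 0.012 ]
lidR [ 0.4832 -0.0917  0.012 ]
lidT [ 0.5525 -0.0201  0.012 ]
lidB [ 0.4128 -0.0238  0.012 ]
lidS L [ 0.4723 -0.0876  0.012 ]
R [0.496  0.0498 0.012 ]
tips: top z~.175
left ?? [ 0.511  -0.1622  0.176 ]
mid ?? [ 0.4962 -0.2703  0.176 ]
right ?? [ 0.4833 -0.3778  0.176 ]
S [ 0.4928 -0.3826  0.176 ]
S [ 0.5047 -0.2739  0.176 ]
S [ 0.5188 -0.1636  0.176 ]
bar joints z .165 top
[ 0.619  -0.1763  0.165 ]
[ 0.6092 -0.2863  0.165 ]
[ 0.5976 -0.3942  0.165 ]
S [ 0.6072 -0.4002  0.165 ]
S [ 0.6198 -0.2871  0.165 ]
S [ 0.6336 -0.1791  0.165 ]
boxcorner near [0.705 0.18  0.1  ] [0.688 0.174 0.15 ]
far l [0.7   0.511 0.1  ] [0.683 0.493 0.15 ]
```

```bash
cat >> h.py <<'E'
from scipy.spatial.transform import Rotation as Ro
def pose():
    s=get_state(); return s["tcp_pos"],Ro.from_euler("xyz",s["eef_rot"],degrees=True).as_matrix(),s
def jawyaw(R): return np.degrees(np.arctan2(R[1,2],R[0,2]))
def plan(target,yaw=None,maxmm=35,maxdeg=6.5,via=None):
    """target xyz; yaw = world direction of jaw axis (mod 180)"""
    p,R,s=pose(); d=np.array(target)-p
    dy=0 if yaw is None else (yaw-jawyaw(R)+90)%180-90
    print("from",p.round(4),"jaw",round(jawyaw(R),2),"d",d.round(4),"dyaw",round(dy,2),"j6",round(s["joints"][5],1),"t",round(s["time_s"],1),"w",round(s["gripper_width"],4),"F",s["contact_force"].round(1))
    n=max(1,int(np.ceil(max(np.linalg.norm(d)*1000/maxmm,abs(dy)/maxdeg)))); n=(n+4)//5*5
    out=[]
    for k in range(n):
        a=Ro.from_euler("z",dy*k/n,degrees=True).as_matrix()@R
        t=a.T@d/n; out.append([round(x,4) for x in t]+[round(-np.radians(dy)/n,4)])
    for k in range(0,n,5): print(sum(out[k:k+5],[]))
E
python3 - <<'E'
from h import *
t=capture("top")
for p in [(427,188),(428,166),(461,167),(459,190)]: print("tipbox",onz(t,*p,.062).round(3))
print("dishes",onz(t,185,174,.045))
plan((0.53,0.23,0.32),yaw=75)
E
```

```text
tipbox [ 0.463 -0.433  0.062]
tipbox [ 0.547 -0.438  0.062]
tipbox [ 0.547 -0.562  0.062]
tipbox [ 0.459 -0.553  0.062]
dishes [0.49394427 0.48234554 0.045     ]
from [ 0.1851 -0.6491  0.2265] jaw 105.91 d [0.3449 0.8791 0.0935] dyaw -30.91 j6 -16.5 t 0.5 w 0.0873 F [-0.1 -0.2  0.1]
[np.float64(-0.0031), np.float64(-0.0191), np.float64(0.025), np.float64(0.018), np.float64(-0.0031), np.float64(-0.0186), np.float64(0.0254), np.float64(0.018), np.float64(-0.0031), np.float64(-0.0182), np.float64(0.0257), np.float64(0.018), np.float64(-0.0031), np.float64(-0.0177), np.float64(0.026), np.float64(0.018), np.float64(-0.0031), np.float64(-0.0172), np.float64(0.0263), np.float64(0.018)]
[np.float64(-0.0031), np.float64(-0.0168), np.float64(0.0266), np.float64(0.018), np.float64(-0.0031), np.float64(-0.0163), np.float64(0.0269), np.float64(0.018), np.float64(-0.0031), np.float64(-0.0158), np.float64(0.0272), np.float64(0.018), np.float64(-0.0031), np.float64(-0.0153), np.float64(0.0275), np.float64(0.018), np.float64(-0.0031), np.float64(-0.0148), np.float64(0.0278), np.float64(0.018)]
[np.fl
[... 911 characters left out ...]
at64(-0.0085), np.float64(0.0303), np.float64(0.018), np.float64(-0.0031), np.float64(-0.008), np.float64(0.0305), np.float64(0.018), np.float64(-0.0031), np.float64(-0.0074), np.float64(0.0306), np.float64(0.018), np.float64(-0.0031), np.float64(-0.0069), np.float64(0.0307), np.float64(0.018)]
[np.float64(-0.0031), np.float64(-0.0063), np.float64(0.0308), np.float64(0.018), np.float64(-0.0031), np.float64(-0.0058), np.float64(0.0309), np.float64(0.018), np.float64(-0.0031), np.float64(-0.0052), np.float64(0.031), np.float64(0.018), np.float64(-0.0031), np.float64(-0.0046), np.float64(0.0311), np.float64(0.018), np.float64(-0.0031), np.float64(-0.0041), np.float64(0.0312), np.float64(0.018)]
```

Call:
play_rows --series '[-0.02, 0, 0, 0.108, -0.02, 0, 0, 0.108, -0.02, 0, 0, 0.108, -0.02, 0, 0, 0.108, -0.02, 0, 0, 0.108]' --jaw 100 --squeeze 40

```text
time_s: 0.92
tcp_pos: [0.185, -0.649, 0.3276]
eef_rot: [-131.4, 90.0, -56.8]
contact_force: [0.8, -0.4, -0.2]
gripper_width: 0.0873
```

Call:
play_rows --series '[0, -0.004, 0.037, 0, 0, -0.004, 0.037, 0, 0, -0.004, 0.037, 0, 0, -0.004, 0.037, 0, 0, -0.004, 0.037, 0]'

```text
time_s: 1.33
tcp_pos: [0.2525, -0.4741, 0.3265]
eef_rot: [-119.0, 90.0, -44.0]
contact_force: [0.8, -0.1, 0.8]
gripper_width: 0.0876
```

Call:
play_rows --series '[0, -0.004, 0.037, 0, 0, -0.004, 0.037, 0, 0, -0.004, 0.037, 0, 0, -0.004, 0.037, 0, 0, -0.004, 0.037, 0]'

```text
time_s: 1.75
tcp_pos: [0.3197, -0.3005, 0.3269]
eef_rot: [-93.0, 89.9, -18.0]
contact_force: [1.2, 0.4, -0.7]
gripper_width: 0.0876
```

Call:
play_rows --series '[0, -0.004, 0.037, 0, 0, -0.004, 0.037, 0, 0, -0.004, 0.037, 0, 0, -0.004, 0.037, 0, 0, -0.004, 0.037, 0]'

```text
time_s: 2.17
tcp_pos: [0.387, -0.1269, 0.3271]
eef_rot: [-67.0, 89.9, 7.9]
contact_force: [1.1, -0.4, -0.7]
gripper_width: 0.0878
```

Call:
play_rows --series '[0, -0.004, 0.037, 0, 0, -0.004, 0.037, 0, 0, -0.004, 0.037, 0, 0, -0.004, 0.037, 0, 0, -0.004, 0.037, 0]'

```text
time_s: 2.58
tcp_pos: [0.4543, 0.0468, 0.3271]
eef_rot: [-45.8, 89.9, 29.3]
contact_force: [0.9, -0.2, -0.2]
gripper_width: 0.0875
```

Call:
play_rows --series '[0, -0.004, 0.037, 0, 0, -0.004, 0.037, 0, 0, -0.004, 0.037, 0, 0, -0.004, 0.03, 0, 0, 0, 0, 0]'

```text
time_s: 3.0
tcp_pos: [0.5076, 0.1811, 0.3253]
eef_rot: [135.6, 89.9, -149.2]
contact_force: [0.0, -0.3, 0.9]
gripper_width: 0.0872
```

```bash
python3 - <<'E'
from h import *
p,R,s=pose(); print(p,jawyaw(R),s["joints"].round(1),s["time_s"])
c=capture("wrist"); cv2.imwrite("pics/w1.png",c["img"]); np.save("w1.npy",c,allow_pickle=True)
E
```

```text
[0.50761119 0.18114096 0.32531286] 75.12402071357633 [  40.5    4.8   -7.    -0.   -78.2 -145.4] 3.0
```

View pics/w1.png

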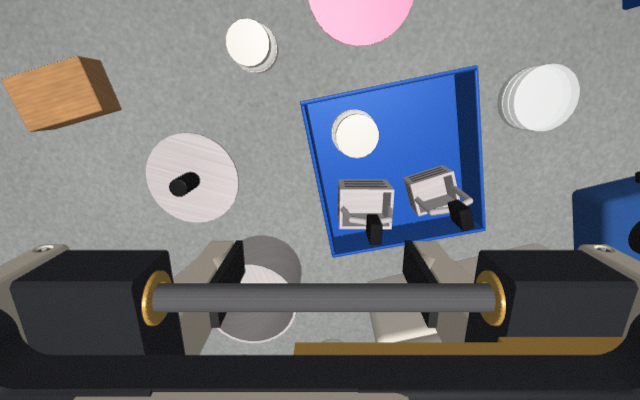

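```bash
python3 - <<'E'
from h import *
c=np.load("w1.npy",allow_pickle=True).item(); crop(c,320,155,490,255,4,"w1c.png")
print(proj(c,(.527,.269,0)))
E
```

```text
[383.47495865 154.09072945]
```

View pics/w1c.png

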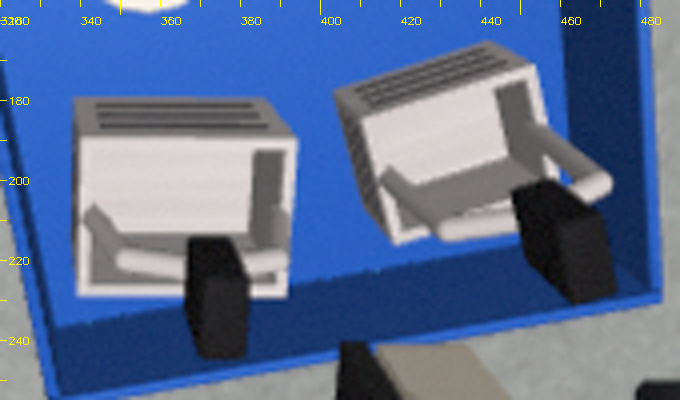

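```bash
python3 - <<'E'
from h import *
c=np.load("w1.npy",allow_pickle=True).item()
c["img"]=np.clip(c["img"].astype(int)*4,0,255).astype(np.uint8); crop(c,355,195,405,250,10,"w1d.png");crop(c,440,190,480,235,10,"w1e.png")
E
```

```text
(no output)
```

View pics/w1d.png

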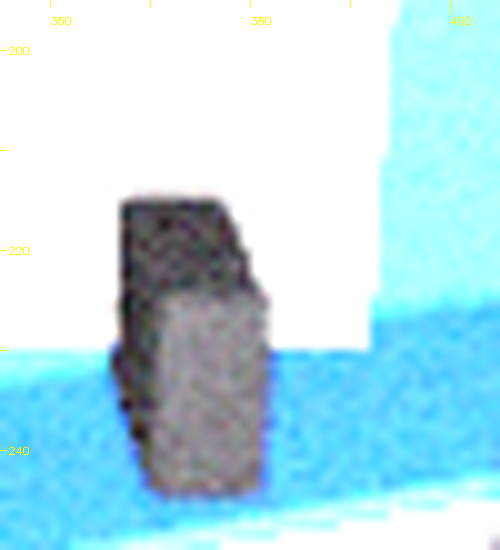

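View pics/w1e.png

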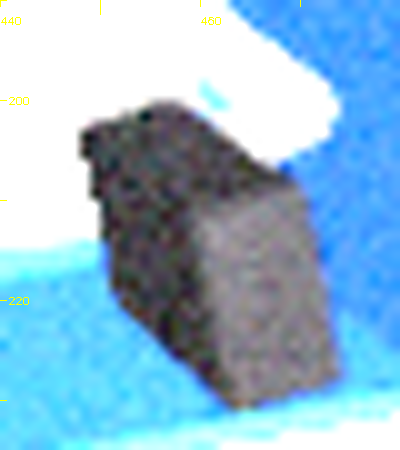

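```bash
python3 - <<'E'
from h import *
c=np.load("w1.npy",allow_pickle=True).item()
for n,q in (("A",[(370.5,224.5),(380.5,224),(380.5,244),(369.5,244)]),("B",[(459,212),(469,208),(473.5,227),(463.5,230.5)])):
    P=np.array([onz(c,*p,.153)[:2] for p in q]); 
    print(n,P.mean(0).round(4)); 
    for i in range(4):
        d=P[(i+1)%4]-P[i]; print(round(np.linalg.norm(d),4),round(np.degrees(np.arctan2(d[1],d[0])),1))
# box rims for yaw/centre
for n,q,z in (("A",[(339,189),(391,189),(389,228),(338.5,229)],.065),("B",[(427.5,183.5),(471.5-20,171.5),(459,200),(436,215)],.049)):
    P=np.array([onz(c,*p,z)[:2] for p in q]); print(n,P.mean(0).round(4),[ (round(np.linalg.norm(P[(i+1)%4]-P[i]),4),round(np.degrees(np.arctan2(*(P[(i+1)%4]-P[i])[::-1])),1)) for i in range(4)])
E
```

```text
A [0.5821 0.2205]
0.0111 78.3
0.0244 -11.8
0.0125 -104.8
0.0237 165.0
B [0.5904 0.3214]
0.0113 99.4
0.0238 5.0
0.0114 -83.1
0.0233 -175.2
A [0.5821 0.2189] [(np.float64(0.0707), np.float64(75.2)), (np.float64(0.0571), np.float64(-14.0)), (np.float64(0.0714), np.float64(-103.6)), (np.float64(0.0587), np.float64(165.3))]
B [0.5926 0.3332] [(np.float64(0.036), np.float64(103.7)), (np.float64(0.0443), np.float64(5.9)), (np.float64(0.038), np.float64(-68.0)), (np.float64(0.05), np.float64(-175.0))]
```

```bash
python3 - <<'E'
from h import *
plan((.582,.220,.20),yaw=75.5)
E
```

```text
from [0.5067 0.1792 0.3255] jaw 75.11 d [ 0.0753  0.0408 -0.1255] dyaw 0.39 j6 -145.3 t 3.0 w 0.0874 F [-0.4 -0.7 -0.1]
[np.float64(0.0251), np.float64(-0.0125), np.float64(0.0118), np.float64(-0.0014), np.float64(0.0251), np.float64(-0.0125), np.float64(0.0118), np.float64(-0.0014), np.float64(0.0251), np.float64(-0.0125), np.float64(0.0117), np.float64(-0.0014), np.float64(0.0251), np.float64(-0.0125), np.float64(0.0117), np.float64(-0.0014), np.float64(0.0251), np.float64(-0.0126), np.float64(0.0117), np.float64(-0.0014)]
```

Call:
play_rows --series '[0.025, -0.0125, 0.012, 0, 0.025, -0.0125, 0.012, 0, 0.025, -0.0125, 0.012, 0, 0.025, -0.0125, 0.012, 0, 0.025, -0.0125, 0.012, 0]' --jaw 55

```text
time_s: 3.47
tcp_pos: [0.5826, 0.2183, 0.201]
eef_rot: [-37.8, 89.9, 37.2]
contact_force: [-0.0, 0.1, 0.2]
gripper_width: 0.0598
```

Call:
play_rows --series '[0.01, 0, 0, 0, 0.01, 0, 0, 0, 0, 0, 0, 0, 0, 0, 0, 0, 0, 0, 0, 0]'

```text
time_s: 3.88
tcp_pos: [0.5824, 0.2186, 0.1834]
eef_rot: [-44.7, 89.9, 30.3]
contact_force: [1.2, -0.6, 0.3]
gripper_width: 0.0483
```

```bash
python3 - <<'E'
from h import *
plan((.582,.220,.118),yaw=75.5)
c=capture("wrist"); cv2.imwrite("pics/w2.png",c["img"])
print(proj(c,(.582,.220,.153)))
E
```

```text
from [0.5824 0.2186 0.1834] jaw 74.98 d [-0.0004  0.0014 -0.0654] dyaw 0.52 j6 -143.6 t 3.9 w 0.0483 F [ 1.2 -0.6  0.3]
[np.float64(0.0131), np.float64(0.0002), np.float64(0.0002), np.float64(-0.0018), np.float64(0.0131), np.float64(0.0002), np.float64(0.0002), np.float64(-0.0018), np.float64(0.0131), np.float64(0.0002), np.float64(0.0002), np.float64(-0.0018), np.float64(0.0131), np.float64(0.0002), np.float64(0.0002), np.float64(-0.0018), np.float64(0.0131), np.float64(0.0002), np.float64(0.0002), np.float64(-0.0018)]
[326.57404261 232.57358146]
```

View pics/w2.png

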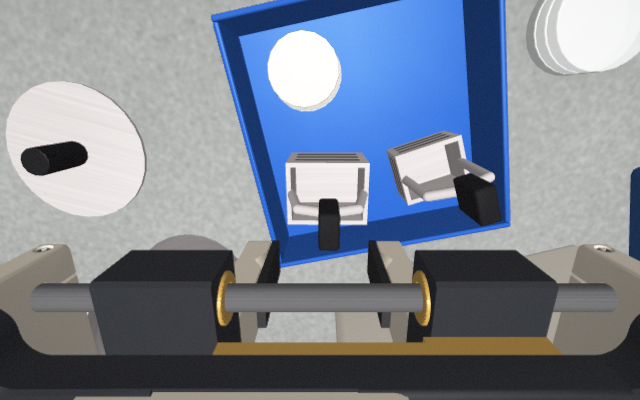

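```bash
python3 - <<'E'
from h import *
c=capture("wrist"); 
P,R,s=pose()
d=dict(c); d["img"]=np.clip(c["img"].astype(int)*4,0,255).astype(np.uint8); crop(d,305,190,350,255,8,"w2d.png")
for a in(-13,0,13): print(a,proj(c,np.array((.582,.220,.153))+a/1000*np.array((.968,-.25,0))))
for p in [(322.,250),(338.5,250),(320,227),(338,227)]: print(p,onz(c,*p,.153).round(4))
E
```

```text
-13 [326.1793783  213.30604856]
0 [326.29940946 232.44309626]
13 [326.41488677 250.85410362]
(322.0, 250) [0.5932 0.2141 0.153 ]
(338.5, 250) [0.596  0.2245 0.153 ]
(320, 227) [0.5773 0.2171 0.153 ]
(338, 227) [0.5803 0.2281 0.153 ]
```

View pics/w2d.png

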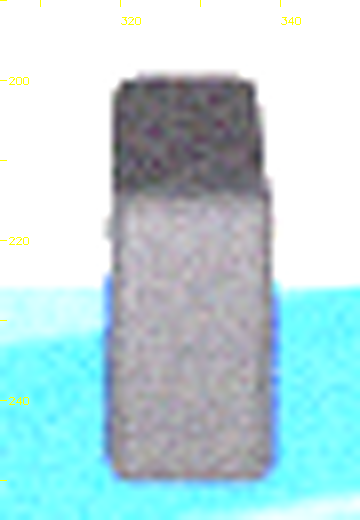

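Call:
play_rows --series '[0.013, 0, 0, 0, 0.013, 0, 0, 0, 0.013, 0, 0, 0, 0.013, 0, 0, 0, 0.01, 0, 0, 0]'

```text
time_s: 4.4
tcp_pos: [0.5821, 0.2188, 0.1197]
eef_rot: [-33.0, 89.9, 41.9]
contact_force: [-0.1, -1.3, -0.2]
gripper_width: 0.048
```

Call:
play_rows --series '[0.002, 0, 0.001, 0, 0, 0, 0, 0, 0, 0, 0, 0, 0, 0, 0, 0, 0, 0, 0, 0]' --jaw 0 --squeeze 45

```text
time_s: 4.82
tcp_pos: [0.5828, 0.2199, 0.1185]
eef_rot: [-41.6, 89.9, 33.4]
contact_force: [0.1, 0.0, 0.0]
gripper_width: 0.0204
```

Call:
play_rows --series '[0, 0, 0, 0, 0, 0, 0, 0, 0, 0, 0, 0, 0, 0, 0, 0, 0, 0, 0, 0]'

```text
time_s: 5.23
tcp_pos: [0.5826, 0.2199, 0.1179]
eef_rot: [-40.1, 90.0, 34.9]
contact_force: [-0.4, 0.6, 2.4]
gripper_width: 0.014
```

Call:
play_rows --series '[-0.01, 0, 0, 0, -0.02, 0, 0, 0, -0.028, 0, 0, 0, -0.028, 0, 0, 0, -0.02, 0, 0, 0]'

```text
time_s: 5.65
tcp_pos: [0.5825, 0.2193, 0.2261]
eef_rot: [-74.8, 90.0, 0.2]
contact_force: [0.2, 0.6, -2.2]
gripper_width: 0.0141
```

Call:
play_rows --series '[-0.02, 0, 0, 0, -0.01, 0, 0, 0, -0.004, 0, 0, 0, 0, 0, 0, 0, 0, 0, 0, 0]'

```text
time_s: 6.07
tcp_pos: [0.5817, 0.2193, 0.2562]
eef_rot: [125.1, 89.9, -159.9]
contact_force: [-0.6, -0.8, -3.2]
gripper_width: 0.0139
```

```bash
python3 - <<'E'
from h import *
s=capture("scene");t=capture("top")
crop(s,360,150,480,290,5,"s3.png"); crop(t,200,90,440,210,3,"t3.png")
plan((.661,.031,.258),yaw=82.5,maxmm=20)
E
```

```text
from [0.5817 0.2193 0.2559] jaw 74.97 d [ 0.0793 -0.1883  0.0021] dyaw 7.53 j6 -143.6 t 6.2 w 0.0138 F [-0.1 -0.7 -2.2]
[np.float64(-0.0001), np.float64(-0.0084), np.float64(-0.0108), np.float64(-0.0088), np.float64(-0.0001), np.float64(-0.0083), np.float64(-0.0108), np.float64(-0.0088), np.float64(-0.0001), np.float64(-0.0082), np.float64(-0.0109), np.float64(-0.0088), np.float64(-0.0001), np.float64(-0.0081), np.float64(-0.011), np.float64(-0.0088), np.float64(-0.0001), np.float64(-0.008), np.float64(-0.011), np.float64(-0.0088)]
[np.float64(-0.0001), np.float64(-0.0079), np.float64(-0.0111), np.float64(-0.0088), np.float64(-0.0001), np.float64(-0.0078), np.float64(-0.0112), np.float64(-0.0088), np.float64(-0.0001), np.float64(-0.0077), np.float64(-0.0112), np.float64(-0.0088), np.float64(-0.0001), np.float64(-0.0076), np.float64(-0.0113), np.float64(-0.0088), np.float64(-0.0001), np.float64(-0.0075), np.float64(-0.0114), np.float64(-0.0088)]
[np.float64(-0.0001), np.float64(-0.0074), np.float64(-0.0114), np.float64(-0.0088), np.float64(-0.0001), np.float64(-0.0073), np.float64(-0.0115), np.float64(-0.0088), np.float64(-0.0001), np.float64(-0.0072), np.float64(-0.0116), np.float64(-0.0088), np.float64(-0.0001), np.float64(-0.0071), np.float64(-0.0116), np.float64(-0.0088), np.float64(-0.0001), np.float64(-0.007), np.float64(-0.0117), np.float64(-0.0088)]
```

View pics/s3.png

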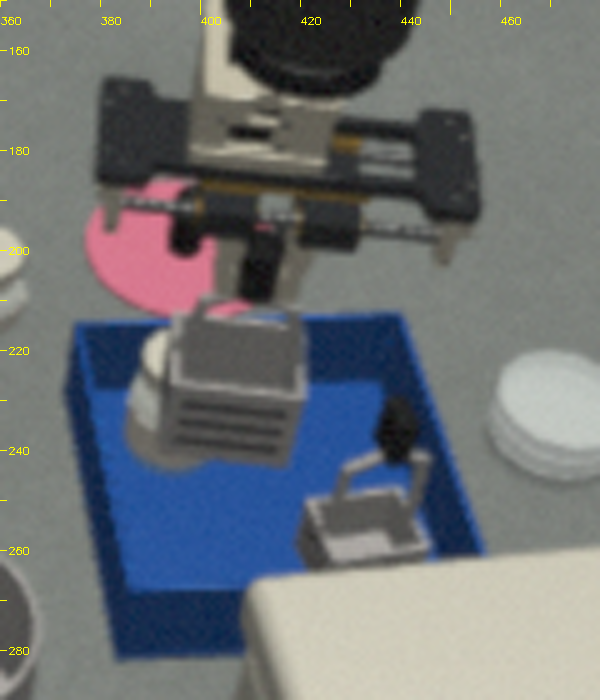

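View pics/t3.png

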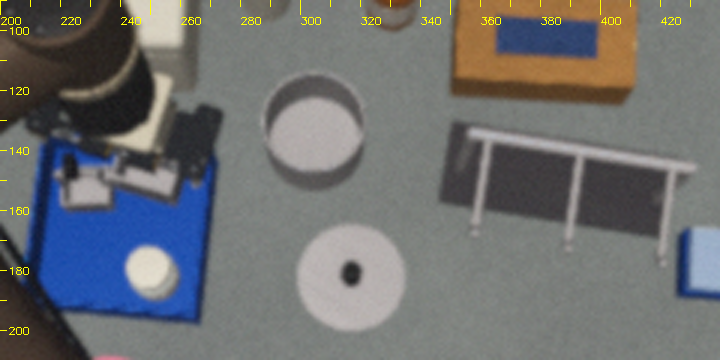

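Call:
play_rows --series '[0, -0.004, -0.005, -0.009, 0, -0.008, -0.011, -0.009, 0, -0.009, -0.012, -0.009, 0, -0.009, -0.013, -0.009, 0, -0.009, -0.013, -0.009]'

```text
time_s: 6.58
tcp_pos: [0.6073, 0.1568, 0.2567]
eef_rot: [133.3, 89.9, -149.1]
contact_force: [-0.2, 0.1, -2.3]
gripper_width: 0.0138
```

Call:
play_rows --series '[0, -0.009, -0.013, -0.009, 0, -0.009, -0.013, -0.009, 0, -0.009, -0.013, -0.009, 0, -0.009, -0.013, -0.009, 0, -0.009, -0.013, -0.009]'

```text
time_s: 7.0
tcp_pos: [0.6386, 0.0839, 0.2566]
eef_rot: [122.9, 89.9, -156.9]
contact_force: [-0.2, 0.3, -2.5]
gripper_width: 0.0139
```

Call:
play_rows --series '[0, -0.009, -0.013, -0.009, 0, -0.009, -0.013, -0.009, 0, -0.008, -0.01, -0.009, 0, -0.004, -0.007, -0.009, 0, -0.002, -0.003, -0.009]'

```text
time_s: 7.42
tcp_pos: [0.6629, 0.0333, 0.2566]
eef_rot: [118.1, 89.9, -159.2]
contact_force: [0.5, 0.0, -2.7]
gripper_width: 0.0136
```

```bash
python3 - <<'E'
from h import *
s=capture("scene");t=capture("top")
crop(s,270,130,400,320,4,"s4.png"); crop(t,250,80,360,210,4,"t4.png")
plan((.661,.031,.14),yaw=82.5,maxmm=20)
E
```

```text
from [0.6628 0.0342 0.2569] jaw 82.69 d [-0.0018 -0.0032 -0.1169] dyaw -0.19 j6 -117.1 t 7.5 w 0.0136 F [ 0.2  0.6 -3.4]
[np.float64(0.0117), np.float64(0.0001), np.float64(-0.0003), np.float64(0.0003), np.float64(0.0117), np.float64(0.0001), np.float64(-0.0003), np.float64(0.0003), np.float64(0.0117), np.float64(0.0001), np.float64(-0.0003), np.float64(0.0003), np.float64(0.0117), np.float64(0.0001), np.float64(-0.0003), np.float64(0.0003), np.float64(0.0117), np.float64(0.0001), np.float64(-0.0003), np.float64(0.0003)]
[np.float64(0.0117), np.float64(0.0001), np.float64(-0.0003), np.float64(0.0003), np.float64(0.0117), np.float64(0.0001), np.float64(-0.0003), np.float64(0.0003), np.float64(0.0117), np.float64(0.0001), np.float64(-0.0003), np.float64(0.0003), np.float64(0.0117), np.float64(0.0001), np.float64(-0.0003), np.float64(0.0003), np.float64(0.0117), np.float64(0.0001), np.float64(-0.0003), np.float64(0.0003)]
```

View pics/s4.png

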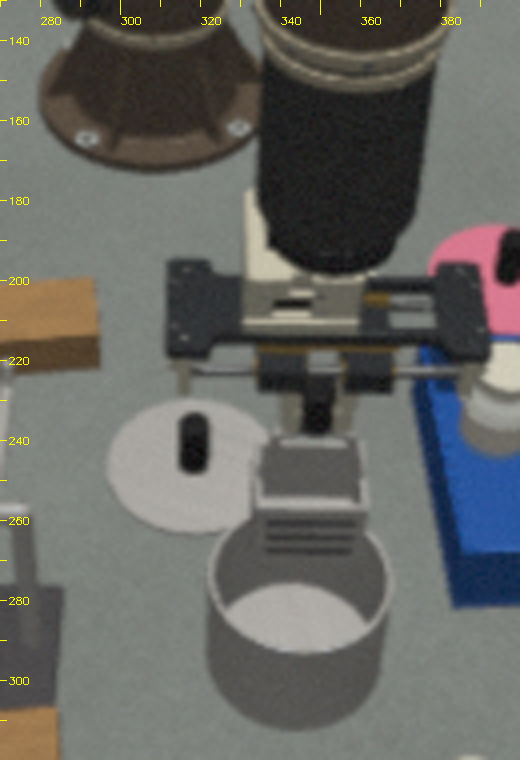

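View pics/t4.png

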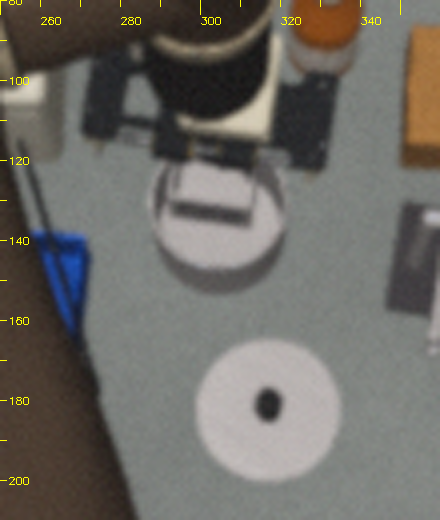

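Call:
play_rows --series '[0.008, 0, 0, 0, 0.012, 0, -0.001, 0, 0.014, 0, -0.001, 0, 0.014, 0, -0.001, 0, 0.014, 0, 0, 0]'

```text
time_s: 7.93
tcp_pos: [0.6616, 0.0323, 0.1937]
eef_rot: [94.3, 89.9, 177.0]
contact_force: [-0.4, 0.1, -2.5]
gripper_width: 0.0142
```

Call:
play_rows --series '[0.014, 0, 0, 0, 0.014, 0, 0, 0, 0.012, 0, 0, 0, 0.01, 0, 0, 0, 0.004, 0, 0, 0]'

```text
time_s: 8.35
tcp_pos: [0.6613, 0.0319, 0.1392]
eef_rot: [107.3, 89.8, -170.0]
contact_force: [0.1, 0.2, -3.0]
gripper_width: 0.0137
```

Call:
play_rows --series '[0, 0, 0, 0, 0, 0, 0, 0, 0, 0, 0, 0, 0, 0, 0, 0, 0, 0, 0, 0]'

```text
time_s: 8.77
tcp_pos: [0.6628, 0.0318, 0.1424]
eef_rot: [-66.5, 89.9, 16.2]
contact_force: [0.1, 0.1, -3.3]
gripper_width: 0.0135
```

```bash
python3 - <<'E'
from h import *
s=capture("scene")
crop(s,270,130,400,320,4,"s5.png")
plan((.661,.031,.14),yaw=82.5,maxmm=20)
E
```

```text
from [0.6627 0.0318 0.1422] jaw 82.71 d [-0.0017 -0.0008 -0.0022] dyaw -0.21 j6 -116.8 t 8.8 w 0.0136 F [ 0.4 -0.8 -2.9]
[np.float64(0.0004), np.float64(0.0003), np.float64(-0.0002), np.float64(0.0007), np.float64(0.0004), np.float64(0.0003), np.float64(-0.0002), np.float64(0.0007), np.float64(0.0004), np.float64(0.0003), np.float64(-0.0002), np.float64(0.0007), np.float64(0.0004), np.float64(0.0003), np.float64(-0.0002), np.float64(0.0007), np.float64(0.0004), np.float64(0.0003), np.float64(-0.0002), np.float64(0.0007)]
```

View pics/s5.png

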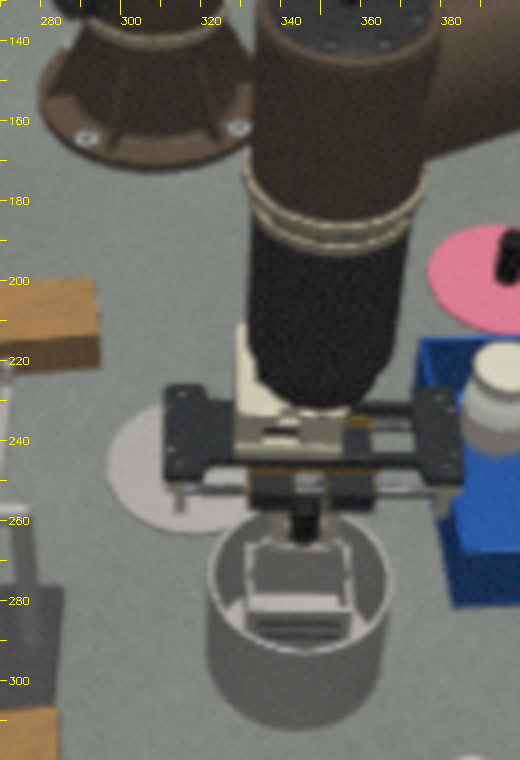

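Call:
play_rows --series '[0, 0, 0, 0, 0, 0, 0, 0, 0, 0, 0, 0, 0, 0, 0, 0, 0, 0, 0, 0]'

```text
time_s: 9.23
tcp_pos: [0.6625, 0.0317, 0.1416]
eef_rot: [170.6, 90.0, -106.7]
contact_force: [-0.4, -1.3, -2.7]
gripper_width: 0.0141
```

Call:
play_rows --series '[0, 0, 0, 0, 0, 0, 0, 0, 0, 0, 0, 0, 0, 0, 0, 0, 0, 0, 0, 0]'

```text
time_s: 9.65
tcp_pos: [0.6625, 0.0318, 0.1415]
eef_rot: [30.4, 90.0, 113.2]
contact_force: [0.5, -0.2, -2.5]
gripper_width: 0.0137
```

Call:
play_rows --series '[-0.01, 0, 0, 0, -0.02, 0, 0, 0, -0.028, 0, 0, 0, -0.028, 0, 0, 0, -0.028, 0, 0, 0]'

```text
time_s: 10.07
tcp_pos: [0.6623, 0.0316, 0.2577]
eef_rot: [-107.8, 90.0, -25.1]
contact_force: [0.5, -0.4, -3.3]
gripper_width: 0.0135
```

Call:
play_rows --series '[-0.015, 0.005, 0, 0, -0.005, 0.01, 0, 0, 0, 0.015, 0, 0, 0, 0.02, 0, 0, 0, 0.02, 0, 0]'

```text
time_s: 10.48
tcp_pos: [0.5913, 0.0406, 0.2747]
eef_rot: [98.1, 89.9, -179.2]
contact_force: [-1.1, 0.5, -2.8]
gripper_width: 0.0138
```

```bash
python3 - <<'E'
from h import *
s=capture("scene");t=capture("top")
for n,a,b in [("ltip",(358,167.3),(271.5,222)),("mtip",(389,172.3),(233.3,221.5)),("rtip",(420,177),(195,221)),("ljoin",(362,138),(268,256)),("mjoin",(393,141.5),(228,255.5)),("rjoin",(423.5,145.5),(186,255.5))]:
    p,e=tri(t,a,s,b); print(n,p.round(4),round(e,4))
crop(s,170,210,300,310,6,"s6.png"); crop(t,340,130,440,190,7,"t6.png")
plan((.43,-.02,.275),yaw=83)
E
```

```text
ltip [ 0.5116 -0.1634  0.1682] 0.0007
mtip [ 0.4969 -0.2731  0.1674] 0.0024
rtip [ 0.4833 -0.3824  0.1676] 0.0047
ljoin [ 0.6229 -0.1788  0.1515] 0.0017
mjoin [ 0.612  -0.2883  0.1554] 0.0003
rjoin [ 0.6003 -0.3996  0.156 ] 0.0058
from [0.5897 0.0407 0.2757] jaw 82.74 d [-0.1597 -0.0607 -0.0007] dyaw 0.26 j6 -120.1 t 10.6 w 0.0138 F [ 0.1 -0.1 -2.5]
[np.float64(0.0002), np.float64(0.0302), np.float64(-0.0161), np.float64(-0.0009), np.float64(0.0002), np.float64(0.0302), np.float64(-0.0161), np.float64(-0.0009), np.float64(0.0002), np.float64(0.0302), np.float64(-0.016), np.float64(-0.0009), np.float64(0.0002), np.float64(0.0302), np.float64(-0.016), np.float64(-0.0009), np.float64(0.0002), np.float64(0.0302), np.float64(-0.016), np.float64(-0.0009)]
```

View pics/s6.png

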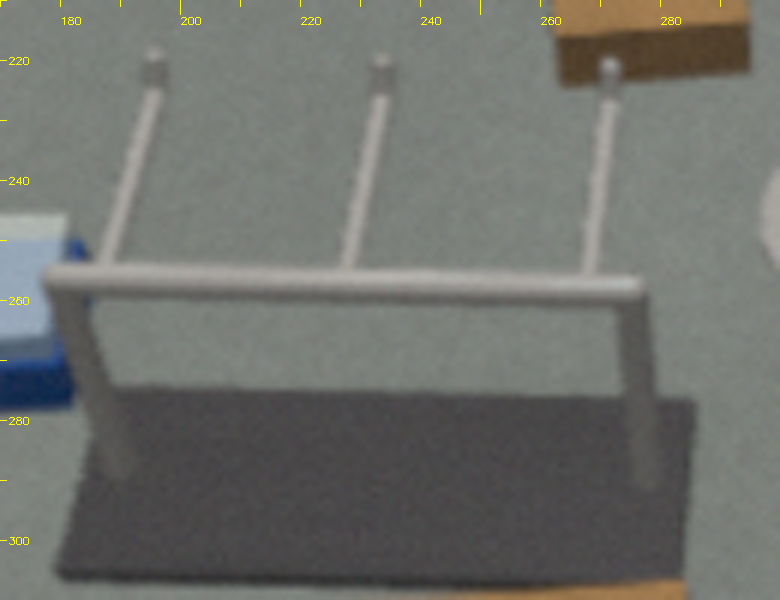

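View pics/t6.png

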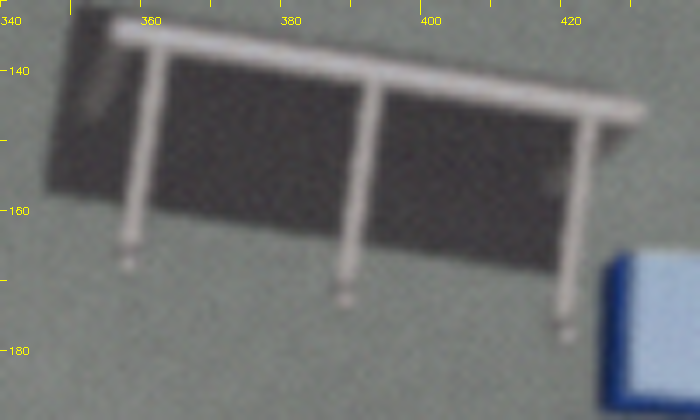

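Call:
play_rows --series '[0, 0.028, -0.012, 0, 0, 0.028, -0.016, 0, 0, 0.028, -0.02, 0, 0, 0.028, -0.024, 0, 0, 0.025, -0.028, 0]'

```text
time_s: 11.0
tcp_pos: [0.4422, -0.0415, 0.2749]
eef_rot: [86.4, 90.0, 169.2]
contact_force: [0.9, -0.7, -2.2]
gripper_width: 0.0143
```

```bash
python3 - <<'E'
from h import *
plan((.429,-.264,.275),yaw=82.8)
E
```

```text
from [ 0.4422 -0.0415  0.2749] jaw 82.78 d [-1.320e-02 -2.225e-01  1.000e-04] dyaw 0.02 j6 -117.4 t 11.0 w 0.0143 F [ 0.9 -0.7 -2.2]
[np.float64(-0.0), np.float64(-0.0015), np.float64(-0.0222), np.float64(-0.0), np.float64(-0.0), np.float64(-0.0015), np.float64(-0.0222), np.float64(-0.0), np.float64(-0.0), np.float64(-0.0015), np.float64(-0.0222), np.float64(-0.0), np.float64(-0.0), np.float64(-0.0015), np.float64(-0.0222), np.float64(-0.0), np.float64(-0.0), np.float64(-0.0015), np.float64(-0.0222), np.float64(-0.0)]
[np.float64(-0.0), np.float64(-0.0015), np.float64(-0.0222), np.float64(-0.0), np.float64(-0.0), np.float64(-0.0015), np.float64(-0.0222), np.float64(-0.0), np.float64(-0.0), np.float64(-0.0015), np.float64(-0.0222), np.float64(-0.0), np.float64(-0.0), np.float64(-0.0015), np.float64(-0.0222), np.float64(-0.0), np.float64(-0.0), np.float64(-0.0015), np.float64(-0.0222), np.float64(-0.0)]
```

Call:
play_rows --series '[0, -0.0015, -0.028, 0, 0, -0.0015, -0.028, 0, 0, -0.0015, -0.028, 0, 0, -0.0015, -0.028, 0, 0, -0.0015, -0.028, 0]'

```text
time_s: 11.42
tcp_pos: [0.4332, -0.1821, 0.2755]
eef_rot: [-38.7, 90.0, 44.0]
contact_force: [1.5, 0.0, -2.1]
gripper_width: 0.0138
```

Call:
play_rows --series '[0.005, -0.0015, -0.028, 0, 0.01, -0.0015, -0.025, 0, 0.015, -0.0015, -0.015, 0, 0.015, -0.001, -0.01, 0, 0.012, -0.001, -0.004, 0]'

```text
time_s: 11.83
tcp_pos: [0.429, -0.2643, 0.217]
eef_rot: [78.8, 89.9, 161.4]
contact_force: [0.1, -0.8, -4.5]
gripper_width: 0.0141
```

Call:
play_rows --series '[0.01, 0, 0, 0, 0.008, 0, 0, 0, 0.002, 0, 0, 0, 0, 0, 0, 0, 0, 0, 0, 0]'

```text
time_s: 12.25
tcp_pos: [0.4306, -0.2629, 0.1992]
eef_rot: [-108.5, 90.0, -25.7]
contact_force: [0.3, -0.4, -2.4]
gripper_width: 0.0137
```

```bash
python3 - <<'E'
from h import *
plan((.429,-.264,.1985),yaw=82.8)
s=capture("scene");t=capture("top"); w=capture("wrist")
crop(s,170,150,300,290,5,"s7.png"); crop(t,340,110,440,210,6,"t7.png"); cv2.imwrite("pics/w7.png",w["img"])
E
```

```text
from [ 0.4306 -0.2629  0.1992] jaw 82.76 d [-0.0016 -0.0011 -0.0007] dyaw 0.04 j6 -88.2 t 12.2 w 0.0137 F [ 0.3 -0.4 -2.4]
[np.float64(0.0001), np.float64(0.0003), np.float64(-0.0003), np.float64(-0.0001), np.float64(0.0001), np.float64(0.0003), np.float64(-0.0003), np.float64(-0.0001), np.float64(0.0001), np.float64(0.0003), np.float64(-0.0003), np.float64(-0.0001), np.float64(0.0001), np.float64(0.0003), np.float64(-0.0003), np.float64(-0.0001), np.float64(0.0001), np.float64(0.0003), np.float64(-0.0003), np.float64(-0.0001)]
```

View pics/s7.png

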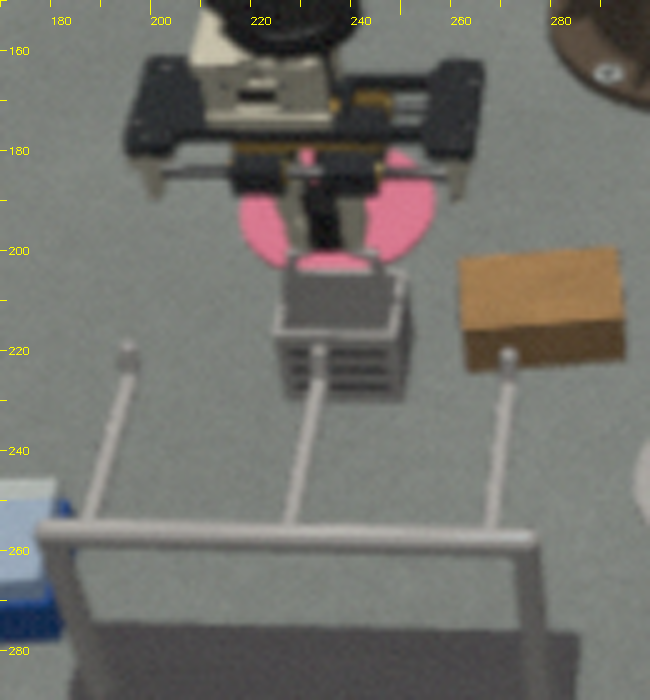

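View pics/t7.png

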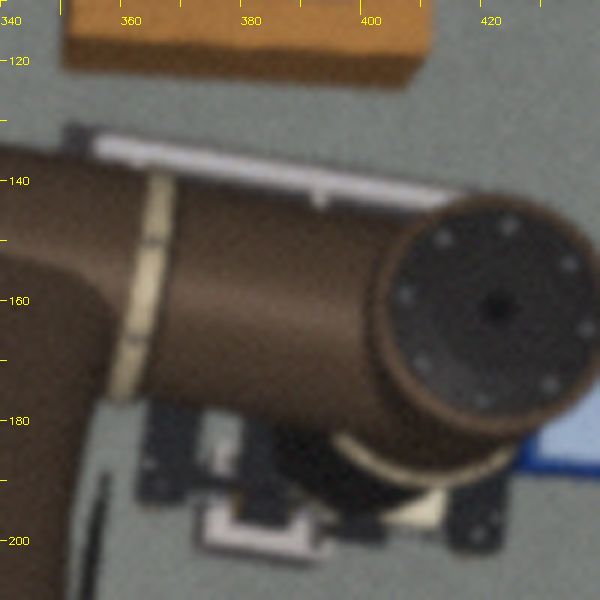

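View pics/w7.png

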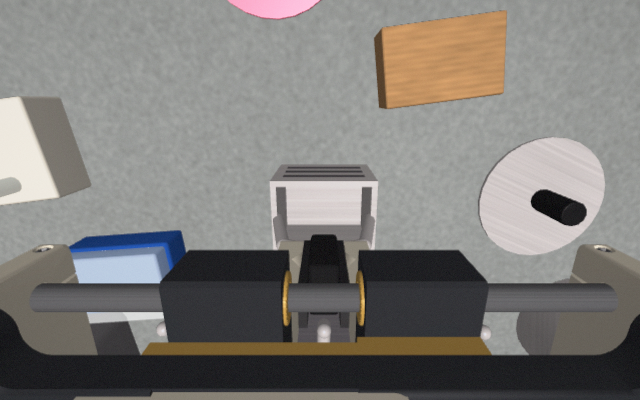

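```bash
python3 - <<'E'
from h import *
w=capture("wrist")
for p in [(324,332),(161,330),(485,333)]: print(onz(w,*p,.174).round(4))
P,R,s=pose(); print(P, proj(w,P))
E
```

```text
[ 0.5016 -0.2724  0.174 ]
[ 0.486 -0.384  0.174]
[ 0.5163 -0.1619  0.174 ]
[ 0.43061325 -0.26302353  0.19927708] [324.83236527 255.85911575]
```

Call:
play_rows --series '[0, -0.005, 0, 0, 0, -0.008, 0, 0, 0, -0.01, 0, 0, 0, -0.01, 0, 0, 0, -0.01, 0, 0]'

```text
time_s: 12.87
tcp_pos: [0.4743, -0.2688, 0.1985]
eef_rot: [-136.7, 90.0, -54.0]
contact_force: [0.1, -0.3, -2.9]
gripper_width: 0.0138
```

Call:
play_rows --series '[0, -0.01, 0, 0, 0, -0.01, 0, 0, 0, -0.01, 0, 0, 0, -0.01, 0, 0, 0, -0.01, 0, 0]'

```text
time_s: 13.28
tcp_pos: [0.5235, -0.2751, 0.1984]
eef_rot: [91.4, 90.0, 174.2]
contact_force: [0.2, 0.1, -2.3]
gripper_width: 0.0137
```

Call:
play_rows --series '[0, -0.01, 0, 0, 0, -0.01, 0, 0, 0, -0.005, 0, 0, 0, 0, 0, 0, 0, 0, 0, 0]'

```text
time_s: 13.7
tcp_pos: [0.5471, -0.2781, 0.1982]
eef_rot: [77.0, 90.0, 159.7]
contact_force: [-0.6, 0.4, -3.3]
gripper_width: 0.014
```

```bash
python3 - <<'E'
from h import *
plan((.549,-.278,.1985),yaw=82.8)
s=capture("scene"); w=capture("wrist")
crop(s,170,170,300,290,5,"s8.png"); cv2.imwrite("pics/w8.png",w["img"])
E
```

```text
from [ 0.5471 -0.2781  0.1982] jaw 82.71 d [0.0019 0.0001 0.0003] dyaw 0.09 j6 -88.6 t 13.7 w 0.014 F [-0.6  0.4 -3.3]
[np.float64(-0.0001), np.float64(-0.0004), np.float64(0.0001), np.float64(-0.0003), np.float64(-0.0001), np.float64(-0.0004), np.float64(0.0001), np.float64(-0.0003), np.float64(-0.0001), np.float64(-0.0004), np.float64(0.0001), np.float64(-0.0003), np.float64(-0.0001), np.float64(-0.0004), np.float64(0.0001), np.float64(-0.0003), np.float64(-0.0001), np.float64(-0.0004), np.float64(0.0001), np.float64(-0.0003)]
```

View pics/s8.png

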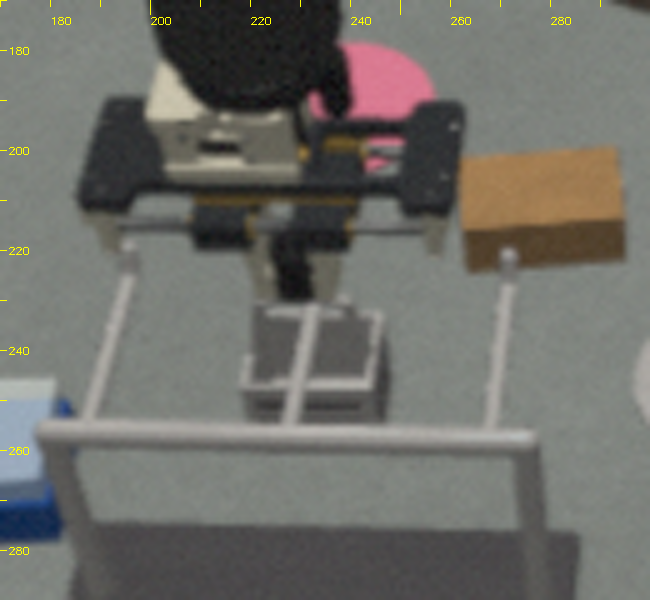

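View pics/w8.png

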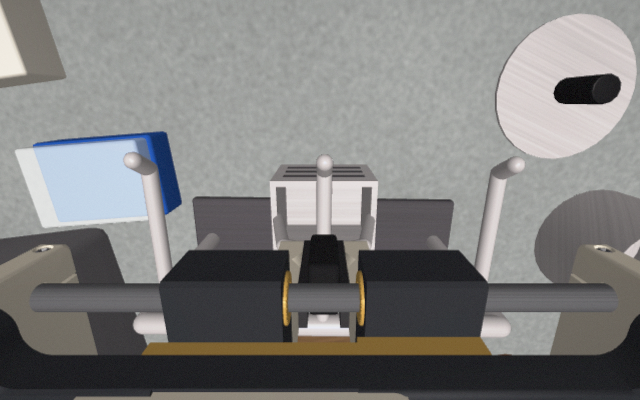

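Call:
play_rows --series '[0.005, 0, 0, 0, 0.006, 0, 0, 0, 0.006, 0, 0, 0, 0.005, 0, 0, 0, 0.002, 0, 0, 0]'

```text
time_s: 14.22
tcp_pos: [0.5465, -0.2779, 0.1732]
eef_rot: [79.3, 89.9, 162.0]
contact_force: [-0.6, -0.1, -3.0]
gripper_width: 0.0135
```

Call:
play_rows --series '[0.001, 0, 0, 0, 0.001, 0, 0, 0, 0, 0, 0, 0, 0, 0, 0, 0, 0, 0, 0, 0]'

```text
time_s: 14.63
tcp_pos: [0.5474, -0.2781, 0.1728]
eef_rot: [-89.6, 90.0, -6.9]
contact_force: [-0.3, 0.7, -2.1]
gripper_width: 0.0136
```

Call:
play_rows --series '[0.001, 0, 0, 0, 0.001, 0, 0, 0, 0.001, 0, 0, 0, 0, 0, 0, 0, 0, 0, 0, 0]'

```text
time_s: 15.05
tcp_pos: [0.5476, -0.2784, 0.172]
eef_rot: [-114.2, 89.9, -31.4]
contact_force: [-3.9, 3.6, 11.5]
gripper_width: 0.0137
```

Call:
play_rows --series '[-0.001, 0, 0, 0, 0, 0, 0, 0, 0, 0, 0, 0, 0, 0, 0, 0, 0, 0, 0, 0]' --jaw 40

```text
time_s: 15.47
tcp_pos: [0.5472, -0.2782, 0.1703]
eef_rot: [90.4, 90.0, 173.1]
contact_force: [-0.5, 0.1, -0.7]
gripper_width: 0.0342
```

Call:
play_rows --series '[0, 0, 0, 0, 0, 0, 0, 0, 0, 0, 0, 0, 0, 0, 0, 0, 0, 0, 0, 0]'

```text
time_s: 15.88
tcp_pos: [0.5472, -0.2781, 0.1705]
eef_rot: [89.1, 90.0, 171.8]
contact_force: [0.7, 0.1, 0.2]
gripper_width: 0.0352
```

Call:
play_rows --series '[-0.01, 0, 0, 0, -0.02, 0, 0, 0, -0.03, 0, 0, 0, -0.03, 0, 0, 0, -0.03, 0, 0, 0]'

```text
time_s: 16.3
tcp_pos: [0.547, -0.2782, 0.2928]
eef_rot: [-139.2, 90.0, -56.5]
contact_force: [1.0, -0.1, 0.3]
gripper_width: 0.0348
```

```bash
python3 - <<'E'
from h import *
plan((.50,-.10,.30),yaw=82.8)
s=capture("scene"); w=capture("wrist");t=capture("top")
crop(s,170,170,300,290,5,"s9.png"); cv2.imwrite("pics/w9.png",w["img"]);cv2.imwrite("pics/t9.png",t["img"])
E
```

```text
from [ 0.547  -0.2782  0.2928] jaw 82.71 d [-0.047   0.1782  0.0072] dyaw 0.09 j6 -88.6 t 16.3 w 0.0348 F [ 1.  -0.1  0.3]
[np.float64(-0.0007), np.float64(0.0069), np.float64(0.0171), np.float64(-0.0002), np.float64(-0.0007), np.float64(0.0069), np.float64(0.0171), np.float64(-0.0002), np.float64(-0.0007), np.float64(0.0069), np.float64(0.0171), np.float64(-0.0002), np.float64(-0.0007), np.float64(0.0069), np.float64(0.0171), np.float64(-0.0002), np.float64(-0.0007), np.float64(0.0069), np.float64(0.0171), np.float64(-0.0002)]
[np.float64(-0.0007), np.float64(0.0069), np.float64(0.0171), np.float64(-0.0002), np.float64(-0.0007), np.float64(0.0069), np.float64(0.0171), np.float64(-0.0002), np.float64(-0.0007), np.float64(0.0069), np.float64(0.0171), np.float64(-0.0002), np.float64(-0.0007), np.float64(0.0069), np.float64(0.0171), np.float64(-0.0002), np.float64(-0.0007), np.float64(0.0069), np.float64(0.0171), np.float64(-0.0002)]
```

View pics/s9.png

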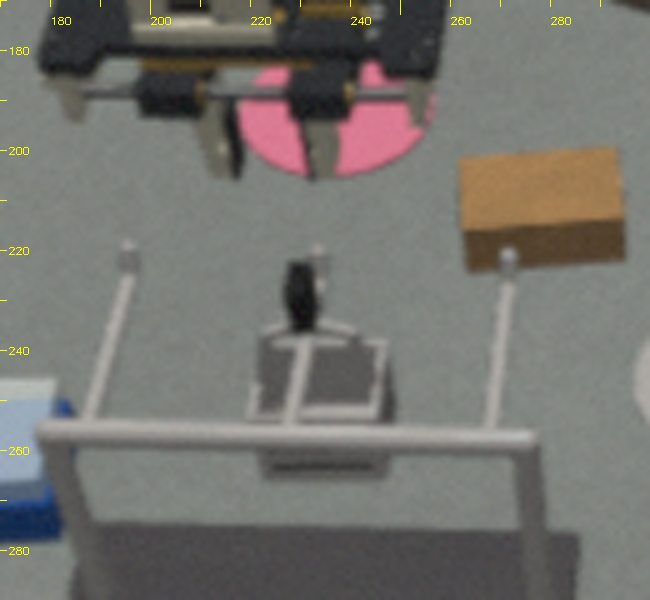

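View pics/w9.png

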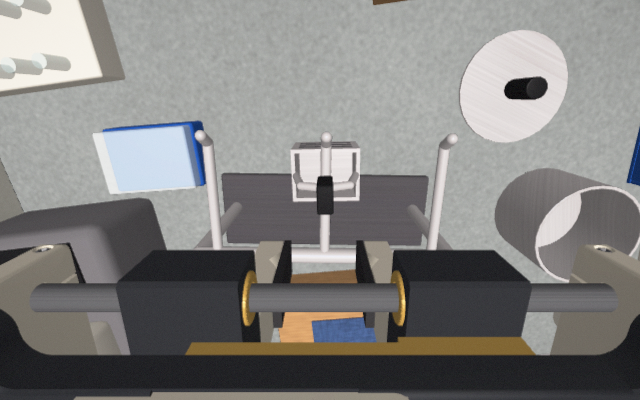

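Call:
play_rows --series '[0, 0, 0, -0.041, 0, 0, 0, -0.041, 0, 0, 0, -0.041, 0, 0, 0, -0.041, 0, 0, 0, -0.041]'

```text
time_s: 16.87
tcp_pos: [0.5467, -0.278, 0.2899]
eef_rot: [65.4, 89.9, 159.9]
contact_force: [-0.1, -0.2, -0.7]
gripper_width: 0.035
```

```bash
python3 - <<'E'
from h import *
plan((.585,.312,.28),yaw=None)
E
```

```text
from [ 0.5467 -0.278   0.2899] jaw 94.57 d [ 0.0383  0.59   -0.0099] dyaw 0 j6 -76.7 t 16.9 w 0.035 F [-0.1 -0.2 -0.7]
[np.float64(0.0005), np.float64(-0.0043), np.float64(0.0293), np.float64(-0.0), np.float64(0.0005), np.float64(-0.0043), np.float64(0.0293), np.float64(-0.0), np.float64(0.0005), np.float64(-0.0043), np.float64(0.0293), np.float64(-0.0), np.float64(0.0005), np.float64(-0.0043), np.float64(0.0293), np.float64(-0.0), np.float64(0.0005), np.float64(-0.0043), np.float64(0.0293), np.float64(-0.0)]
[np.float64(0.0005), np.float64(-0.0043), np.float64(0.0293), np.float64(-0.0), np.float64(0.0005), np.float64(-0.0043), np.float64(0.0293), np.float64(-0.0), np.float64(0.0005), np.float64(-0.0043), np.float64(0.0293), np.float64(-0.0), np.float64(0.0005), np.float64(-0.0043), np.float64(0.0293), np.float64(-0.0), np.float64(0.0005), np.float64(-0.0043), np.float64(0.0293), np.float64(-0.0)]
[np.float64(0.0005), np.float64(-0.0043), np.float64(0.0293), np.float64(-0.0), np.float64(0.0005), np.float64(-0.0043), np.float64(0.0293), np.float64(-0.0), np.float64(0.0005), np.float64(-0.0043), np.float64(0.0293), np.float64(-0.0), np.float64(0.0005), np.float64(-0.0043), np.float64(0.0293), np.float64(-0.0), np.float64(0.0005), np.float64(-0.0043), np.float64(0.0293), np.float64(-0.0)]
[np.float64(0.0005), np.float64(-0.0043), np.float64(0.0293), np.float64(-0.0), np.float64(0.0005), np.float64(-0.0043), np.float64(0.0293), np.float64(-0.0), np.float64(0.0005), np.float64(-0.0043), np.float64(0.0293), np.float64(-0.0), np.float64(0.0005), np.float64(-0.0043), np.float64(0.0293), np.float64(-0.0), np.float64(0.0005), np.float64(-0.0043), np.float64(0.0293), np.float64(-0.0)]
```

Call:
play_rows --series '[0, -0.004, 0.029, 0, 0, -0.004, 0.029, 0, 0, -0.004, 0.029, 0, 0, -0.004, 0.029, 0, 0, -0.004, 0.029, 0]' --jaw 55

```text
time_s: 17.28
tcp_pos: [0.5553, -0.1308, 0.29]
eef_rot: [80.3, 89.9, 174.7]
contact_force: [0.1, 0.6, -0.1]
gripper_width: 0.0484
```

Call:
play_rows --series '[0, -0.004, 0.029, 0, 0, -0.004, 0.029, 0, 0, -0.004, 0.029, 0, 0, -0.004, 0.029, 0, 0, -0.004, 0.029, 0]'

```text
time_s: 17.7
tcp_pos: [0.564, 0.0155, 0.2901]
eef_rot: [93.4, 89.9, -172.2]
contact_force: [1.4, 0.7, -0.3]
gripper_width: 0.0485
```

Call:
play_rows --series '[0, -0.004, 0.029, 0, 0, -0.004, 0.029, 0, 0, -0.004, 0.029, 0, 0, -0.004, 0.029, 0, 0, -0.004, 0.029, 0]'

```text
time_s: 18.12
tcp_pos: [0.5727, 0.1615, 0.2901]
eef_rot: [109.5, 89.9, -156.0]
contact_force: [1.7, 0.4, 0.3]
gripper_width: 0.0482
```

Call:
play_rows --series '[0, -0.004, 0.029, 0, 0, -0.004, 0.029, 0, 0, -0.004, 0.029, 0, 0, -0.004, 0.029, 0, 0, -0.004, 0.015, 0]'

```text
time_s: 18.53
tcp_pos: [0.5824, 0.295, 0.2895]
eef_rot: [109.5, 89.9, -156.0]
contact_force: [0.3, -0.3, 0.2]
gripper_width: 0.0482
```

Call:
play_rows --series '[0.02, 0, 0, 0, 0.02, 0, 0, 0, 0.02, 0, 0, 0, 0.02, 0, 0, 0, 0, 0, 0, 0]'

```text
time_s: 18.95
tcp_pos: [0.5807, 0.2909, 0.2055]
eef_rot: [117.4, 89.5, -148.2]
contact_force: [-2.1, -0.5, -0.6]
gripper_width: 0.0482
```

```bash
python3 - <<'E'
from h import *
c=capture("wrist"); cv2.imwrite("pics/w10.png",c["img"])
d=dict(c); d["img"]=np.clip(c["img"].astype(int)*3,0,255).astype(np.uint8); crop(d,290,190,370,260,8,"w10d.png")
for a in(-13,0,13): print(a,proj(c,np.array((.5904,.3214,.153))+a/1000*np.array((.997,.08,0))))
plan((.5904,.3214,.118),yaw=94.5)
E
```

```text
-13 [367.05720217 220.88937415]
0 [366.36669194 237.88639385]
13 [365.69890503 254.32407581]
from [0.5818 0.2912 0.2081] jaw 94.44 d [ 0.0086  0.0302 -0.0901] dyaw 0.06 j6 -129.3 t 19.0 w 0.0479 F [ 0.1 -0.  -0.1]
[np.float64(0.018), np.float64(-0.0023), np.float64(0.0059), np.float64(-0.0002), np.float64(0.018), np.float64(-0.0023), np.float64(0.0059), np.float64(-0.0002), np.float64(0.018), np.float64(-0.0023), np.float64(0.0059), np.float64(-0.0002), np.float64(0.018), np.float64(-0.0023), np.float64(0.0059), np.float64(-0.0002), np.float64(0.018), np.float64(-0.0023), np.float64(0.0059), np.float64(-0.0002)]
```

View pics/w10.png

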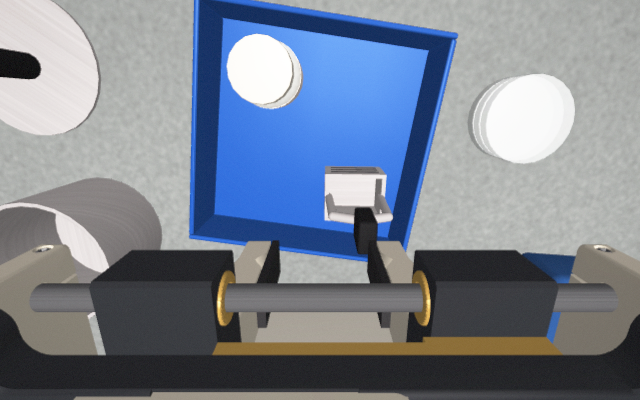

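View pics/w10d.png

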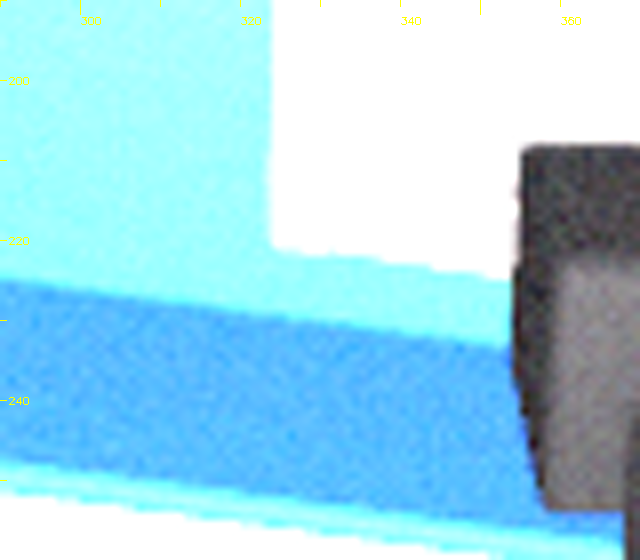

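Call:
play_rows --series '[0, -0.002, 0.008, 0, 0, -0.002, 0.008, 0, 0, -0.002, 0.008, 0, 0, -0.002, 0.006, 0, 0, 0, 0, 0]'

```text
time_s: 19.42
tcp_pos: [0.5891, 0.3247, 0.211]
eef_rot: [-50.6, 89.9, 43.9]
contact_force: [-0.5, -0.5, -1.1]
gripper_width: 0.0483
```

```bash
python3 - <<'E'
from h import *
c=capture("wrist"); cv2.imwrite("pics/w11.png",c["img"])
d=dict(c); d["img"]=np.clip(c["img"].astype(int)*3,0,255).astype(np.uint8); crop(d,280,190,370,260,7,"w11d.png")
for a in(-13,0,13): print(a,proj(c,np.array((.5904,.3214,.153))+a/1000*np.array((.997,.08,0))))
plan((.5904,.3214,.118),yaw=94.5)
E
```

```text
-13 [319.89227503 203.07317787]
0 [319.96030768 220.17132115]
13 [320.02606491 236.69760144]
from [0.5888 0.324  0.2108] jaw 94.51 d [ 0.0016 -0.0026 -0.0928] dyaw -0.01 j6 -130.9 t 19.5 w 0.0483 F [-0.9 -0.6 -1.2]
[np.float64(0.0186), np.float64(-0.0003), np.float64(-0.0006), np.float64(0.0), np.float64(0.0186), np.float64(-0.0003), np.float64(-0.0006), np.float64(0.0), np.float64(0.0186), np.float64(-0.0003), np.float64(-0.0006), np.float64(0.0), np.float64(0.0186), np.float64(-0.0003), np.float64(-0.0006), np.float64(0.0), np.float64(0.0186), np.float64(-0.0003), np.float64(-0.0006), np.float64(0.0)]
```

View pics/w11d.png

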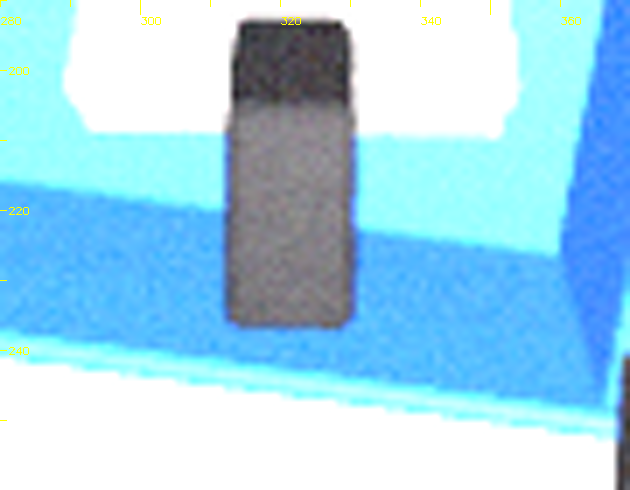

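Call:
play_rows --series '[0.018, -0.0005, -0.001, 0, 0.02, -0.0005, -0.001, 0, 0.02, -0.0005, -0.001, 0, 0.02, 0, 0, 0, 0.01, 0, 0, 0]'

```text
time_s: 19.88
tcp_pos: [0.5893, 0.3192, 0.1202]
eef_rot: [118.3, 89.8, -147.2]
contact_force: [-0.5, 0.5, 0.6]
gripper_width: 0.0483
```

Call:
play_rows --series '[0.005, 0, 0, 0, 0, 0, 0, 0, 0, 0, 0, 0, 0, 0, 0, 0, 0, 0, 0, 0]' --jaw 0

```text
time_s: 20.3
tcp_pos: [0.5909, 0.3205, 0.1189]
eef_rot: [-54.8, 89.9, 39.7]
contact_force: [0.7, -0.2, -0.2]
gripper_width: 0.0205
```

Call:
play_rows --series '[0, 0, 0, 0, 0, 0, 0, 0, 0, 0, 0, 0, 0, 0, 0, 0, 0, 0, 0, 0]'

```text
time_s: 20.72
tcp_pos: [0.5906, 0.3203, 0.1183]
eef_rot: [-60.1, 89.9, 34.4]
contact_force: [-0.6, 0.4, 4.5]
gripper_width: 0.0138
```

Gripped. Lift and check the pot hasn't moved.

Call:
play_rows --series '[-0.01, 0, 0, 0, -0.02, 0, 0, 0, -0.028, 0, 0, 0, -0.028, 0, 0, 0, -0.02, 0, 0, 0]'

```text
time_s: 21.13
tcp_pos: [0.5907, 0.3199, 0.2263]
eef_rot: [-70.6, 89.9, 23.9]
contact_force: [1.1, 0.9, -1.9]
gripper_width: 0.0139
```

Call:
play_rows --series '[-0.02, 0, 0, 0, -0.01, 0, 0, 0, -0.004, 0, 0, 0, 0, 0, 0, 0, 0, 0, 0, 0]'

```text
time_s: 21.55
tcp_pos: [0.5898, 0.3197, 0.2562]
eef_rot: [112.8, 89.9, -152.8]
contact_force: [-1.1, -0.4, -2.2]
gripper_width: 0.014
```

```bash
python3 - <<'E'
from h import *
s=capture("scene");t=capture("top")
cv2.imwrite("pics/s12.png",s["img"]); crop(t,200,90,440,210,3,"t12.png")
plan((.661,.031,.258),yaw=82.8,maxmm=30)
E
```

```text
from [0.5897 0.3196 0.2557] jaw 94.45 d [ 0.0713 -0.2886  0.0023] dyaw -11.65 j6 -130.6 t 21.6 w 0.0138 F [ 0.1 -0.1 -2. ]
[np.float64(-0.0002), np.float64(-0.0049), np.float64(-0.0293), np.float64(0.0203), np.float64(-0.0002), np.float64(-0.0055), np.float64(-0.0292), np.float64(0.0203), np.float64(-0.0002), np.float64(-0.0061), np.float64(-0.0291), np.float64(0.0203), np.float64(-0.0002), np.float64(-0.0066), np.float64(-0.029), np.float64(0.0203), np.float64(-0.0002), np.float64(-0.0072), np.float64(-0.0288), np.float64(0.0203)]
[np.float64(-0.0002), np.float64(-0.0078), np.float64(-0.0287), np.float64(0.0203), np.float64(-0.0002), np.float64(-0.0084), np.float64(-0.0285), np.float64(0.0203), np.float64(-0.0002), np.float64(-0.009), np.float64(-0.0283), np.float64(0.0203), np.float64(-0.0002), np.float64(-0.0095), np.float64(-0.0282), np.float64(0.0203), np.float64(-0.0002), np.float64(-0.0101), np.float64(-0.028), np.float64(0.0203)]
```

View pics/s12.png

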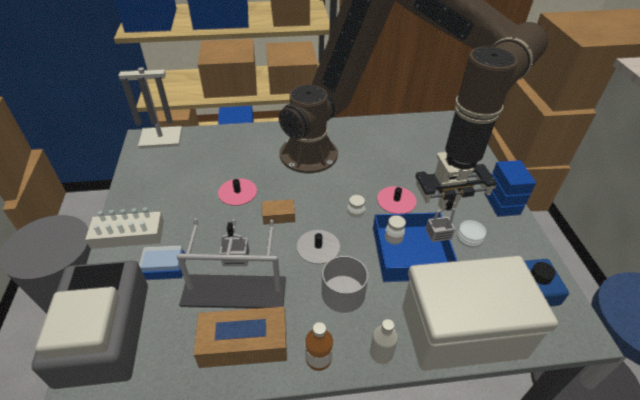

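View pics/t12.png

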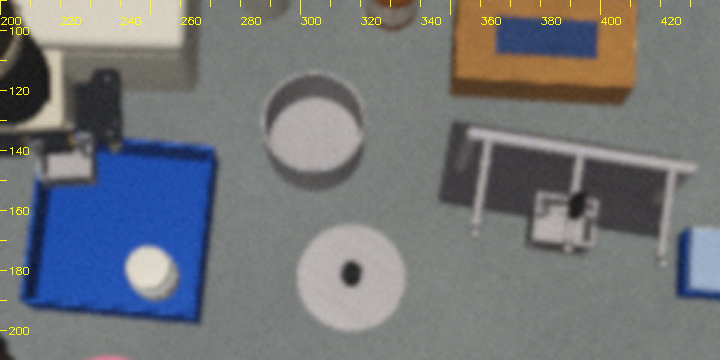

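Call:
play_rows --series '[0, -0.001, -0.008, 0.0136, 0, -0.003, -0.016, 0.0136, 0, -0.004, -0.021, 0.0136, 0, -0.005, -0.023, 0.0136, 0, -0.005, -0.023, 0.0136]'

```text
time_s: 22.07
tcp_pos: [0.6125, 0.2278, 0.2571]
eef_rot: [134.6, 89.9, -134.9]
contact_force: [0.2, -0.3, -0.8]
gripper_width: 0.014
```

Call:
play_rows --series '[0, -0.006, -0.023, 0.0136, 0, -0.006, -0.023, 0.0136, 0, -0.006, -0.023, 0.0136, 0, -0.006, -0.023, 0.0136, 0, -0.006, -0.023, 0.0136]'

```text
time_s: 22.48
tcp_pos: [0.6404, 0.1119, 0.2572]
eef_rot: [129.2, 90.0, -144.2]
contact_force: [-0.1, -0.3, -1.9]
gripper_width: 0.014
```

Call:
play_rows --series '[0, -0.007, -0.023, 0.0136, 0, -0.007, -0.023, 0.0136, 0, -0.006, -0.018, 0.0136, 0, -0.004, -0.012, 0.0136, 0, -0.002, -0.005, 0.0136]'

```text
time_s: 22.9
tcp_pos: [0.66, 0.0289, 0.2572]
eef_rot: [129.8, 90.0, -147.7]
contact_force: [0.2, 1.1, -1.5]
gripper_width: 0.0141
```

```bash
python3 - <<'E'
from h import *
s=capture("scene")
crop(s,270,130,400,320,4,"s13.png")
plan((.661,.031,.14),yaw=82.8,maxmm=20)
E
```

```text
from [0.6601 0.0292 0.2572] jaw 82.51 d [ 0.0009  0.0018 -0.1172] dyaw 0.29 j6 -116.9 t 22.9 w 0.0136 F [ 0.8 -0.5 -1.6]
[np.float64(0.0117), np.float64(-0.0001), np.float64(0.0002), np.float64(-0.0005), np.float64(0.0117), np.float64(-0.0001), np.float64(0.0002), np.float64(-0.0005), np.float64(0.0117), np.float64(-0.0001), np.float64(0.0002), np.float64(-0.0005), np.float64(0.0117), np.float64(-0.0001), np.float64(0.0002), np.float64(-0.0005), np.float64(0.0117), np.float64(-0.0001), np.float64(0.0002), np.float64(-0.0005)]
[np.float64(0.0117), np.float64(-0.0001), np.float64(0.0002), np.float64(-0.0005), np.float64(0.0117), np.float64(-0.0001), np.float64(0.0002), np.float64(-0.0005), np.float64(0.0117), np.float64(-0.0001), np.float64(0.0002), np.float64(-0.0005), np.float64(0.0117), np.float64(-0.0001), np.float64(0.0002), np.float64(-0.0005), np.float64(0.0117), np.float64(-0.0001), np.float64(0.0002), np.float64(-0.0005)]
```

View pics/s13.png

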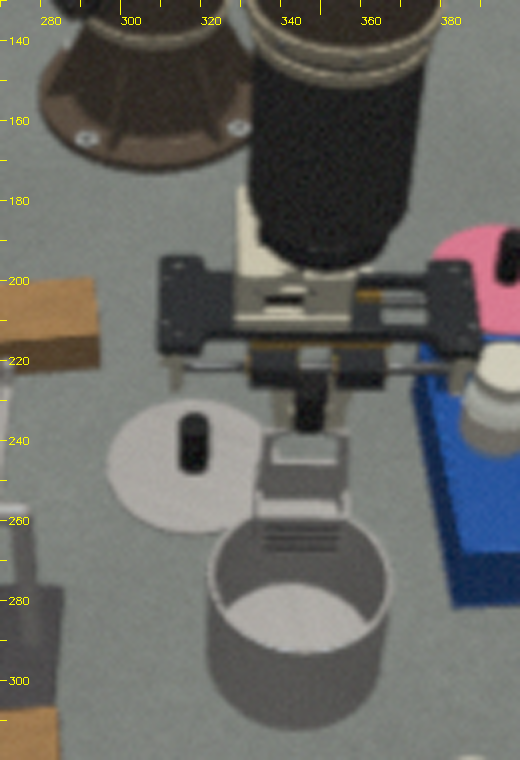

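Call:
play_rows --series '[0.008, 0, 0, 0, 0.012, 0, 0, 0, 0.014, 0, 0, 0, 0.014, 0, 0, 0, 0.014, 0, 0, 0]'

```text
time_s: 23.37
tcp_pos: [0.6593, 0.0329, 0.1936]
eef_rot: [89.8, 89.9, 172.6]
contact_force: [-0.0, -0.3, -2.2]
gripper_width: 0.0135
```

Call:
play_rows --series '[0.014, 0, 0, 0, 0.014, 0, 0, 0, 0.012, 0, 0, 0, 0.01, 0, 0, 0, 0.004, 0, 0, 0]'

```text
time_s: 23.78
tcp_pos: [0.659, 0.0322, 0.1391]
eef_rot: [106.9, 89.8, -170.2]
contact_force: [-0.2, 0.1, -1.5]
gripper_width: 0.0135
```

Call:
play_rows --series '[0, 0, 0, 0, 0, 0, 0, 0, 0, 0, 0, 0, 0, 0, 0, 0, 0, 0, 0, 0]'

```text
time_s: 24.2
tcp_pos: [0.6605, 0.0317, 0.1424]
eef_rot: [-65.1, 89.9, 17.6]
contact_force: [0.1, -0.6, -1.6]
gripper_width: 0.0138
```

Call:
play_rows --series '[0, 0, 0, 0, 0, 0, 0, 0, 0, 0, 0, 0, 0, 0, 0, 0, 0, 0, 0, 0]'

```text
time_s: 24.62
tcp_pos: [0.6601, 0.0316, 0.1416]
eef_rot: [87.0, 90.0, 169.7]
contact_force: [-0.0, -0.0, -1.4]
gripper_width: 0.0138
```

```bash
python3 - <<'E'
from h import *
s=capture("scene")
crop(s,270,130,400,320,4,"s14.png")
E
```

```text
(no output)
```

View pics/s14.png

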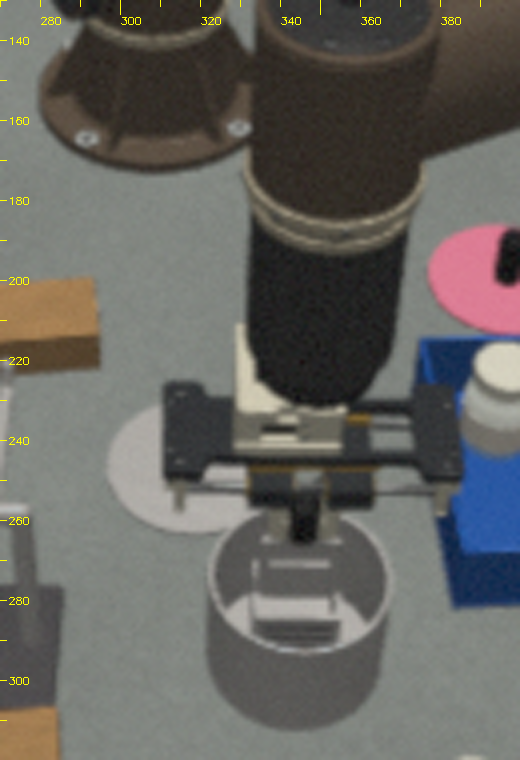

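Call:
play_rows --series '[0, 0, 0, 0, 0, 0, 0, 0, 0, 0, 0, 0, 0, 0, 0, 0, 0, 0, 0, 0]'

```text
time_s: 25.08
tcp_pos: [0.6601, 0.0316, 0.1416]
eef_rot: [136.1, 90.0, -141.1]
contact_force: [-0.7, 1.0, -1.8]
gripper_width: 0.0138
```

Call:
play_rows --series '[-0.01, 0, 0, 0, -0.02, 0, 0, 0, -0.028, 0, 0, 0, -0.028, 0, 0, 0, -0.028, 0, 0, 0]'

```text
time_s: 25.5
tcp_pos: [0.6599, 0.0315, 0.2577]
eef_rot: [-110.3, 90.0, -27.5]
contact_force: [0.1, -0.2, -2.2]
gripper_width: 0.0138
```

Call:
play_rows --series '[-0.015, 0.005, 0, 0, -0.005, 0.01, 0, 0, 0, 0.015, 0, 0, 0, 0.02, 0, 0, 0, 0.025, 0, 0]'

```text
time_s: 25.92
tcp_pos: [0.5844, 0.041, 0.2744]
eef_rot: [108.0, 89.9, -169.2]
contact_force: [-0.6, 0.7, -1.2]
gripper_width: 0.0138
```

Call:
play_rows --series '[0, 0.028, -0.003, 0, 0, 0.028, -0.006, 0, 0, 0.028, -0.01, 0, 0, 0.025, -0.015, 0, 0, 0.02, -0.02, 0]'

```text
time_s: 26.33
tcp_pos: [0.4481, 0.0036, 0.2749]
eef_rot: [78.8, 89.9, 161.6]
contact_force: [-0.4, -0.5, -0.5]
gripper_width: 0.0139
```

```bash
python3 - <<'E'
from h import *
# left hook axis: tip (.514,-.1625) hook pt
h=np.array((.514,-.1625))+.049*np.array((.992,-.125)); print("hook_left",h, "pre",h-.118*np.array((.992,-.125)))
q=h-.118*np.array((.992,-.125))
plan((q[0],q[1],.275),yaw=82.8)
s=capture("scene")
crop(s,170,130,400,320,3,"s15.png")
E
```

```text
hook_left [ 0.562608 -0.168625] pre [ 0.445552 -0.153875]
from [0.4481 0.0036 0.2749] jaw 82.84 d [-2.600e-03 -1.575e-01  1.000e-04] dyaw -0.04 j6 -122.9 t 26.3 w 0.0139 F [-0.4 -0.5 -0.5]
[np.float64(-0.0), np.float64(-0.0034), np.float64(-0.0313), np.float64(0.0001), np.float64(-0.0), np.float64(-0.0034), np.float64(-0.0313), np.float64(0.0001), np.float64(-0.0), np.float64(-0.0034), np.float64(-0.0313), np.float64(0.0001), np.float64(-0.0), np.float64(-0.0034), np.float64(-0.0313), np.float64(0.0001), np.float64(-0.0), np.float64(-0.0034), np.float64(-0.0313), np.float64(0.0001)]
```

View pics/s15.png

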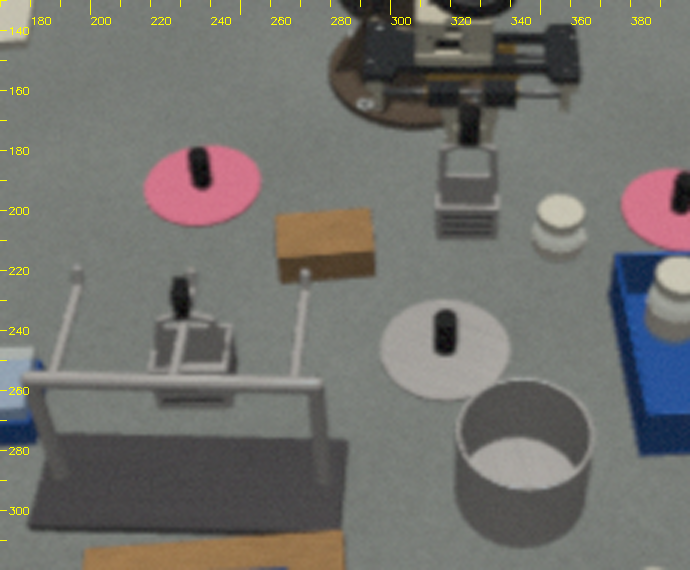

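Call:
play_rows --series '[0, -0.002, -0.014, 0, 0, -0.002, -0.02, 0, 0, -0.002, -0.023, 0, 0, -0.002, -0.023, 0, 0, -0.002, -0.023, 0]'

```text
time_s: 26.8
tcp_pos: [0.4467, -0.1005, 0.2752]
eef_rot: [56.7, 90.0, 139.5]
contact_force: [1.3, -0.2, -1.5]
gripper_width: 0.014
```

Call:
play_rows --series '[0, -0.002, -0.02, 0, 0.005, -0.002, -0.015, 0, 0.01, -0.002, -0.01, 0, 0.015, -0.001, -0.006, 0, 0.015, 0, -0.002, 0]'

```text
time_s: 27.22
tcp_pos: [0.4475, -0.1538, 0.2293]
eef_rot: [38.0, 90.0, 120.7]
contact_force: [-0.2, -0.9, -1.6]
gripper_width: 0.0138
```

Call:
play_rows --series '[0.015, 0, 0, 0, 0.012, 0, 0, 0, 0.004, 0, 0, 0, 0, 0, 0, 0, 0, 0, 0, 0]'

```text
time_s: 27.63
tcp_pos: [0.448, -0.153, 0.1996]
eef_rot: [125.0, 90.0, -152.2]
contact_force: [-0.3, -0.1, -0.9]
gripper_width: 0.0138
```

```bash
python3 - <<'E'
from h import *
plan((.4456,-.1539,.1985),yaw=82.8)
s=capture("scene"); w=capture("wrist")
crop(s,170,150,300,290,5,"s16.png"); cv2.imwrite("pics/w16.png",w["img"])
E
```

```text
from [ 0.448  -0.153   0.1996] jaw 82.79 d [-0.0024 -0.0009 -0.0011] dyaw 0.01 j6 -102.3 t 27.6 w 0.0138 F [-0.3 -0.1 -0.9]
[np.float64(0.0002), np.float64(0.0005), np.float64(-0.0002), np.float64(-0.0), np.float64(0.0002), np.float64(0.0005), np.float64(-0.0002), np.float64(-0.0), np.float64(0.0002), np.float64(0.0005), np.float64(-0.0002), np.float64(-0.0), np.float64(0.0002), np.float64(0.0005), np.float64(-0.0002), np.float64(-0.0), np.float64(0.0002), np.float64(0.0005), np.float64(-0.0002), np.float64(-0.0)]
```

View pics/s16.png

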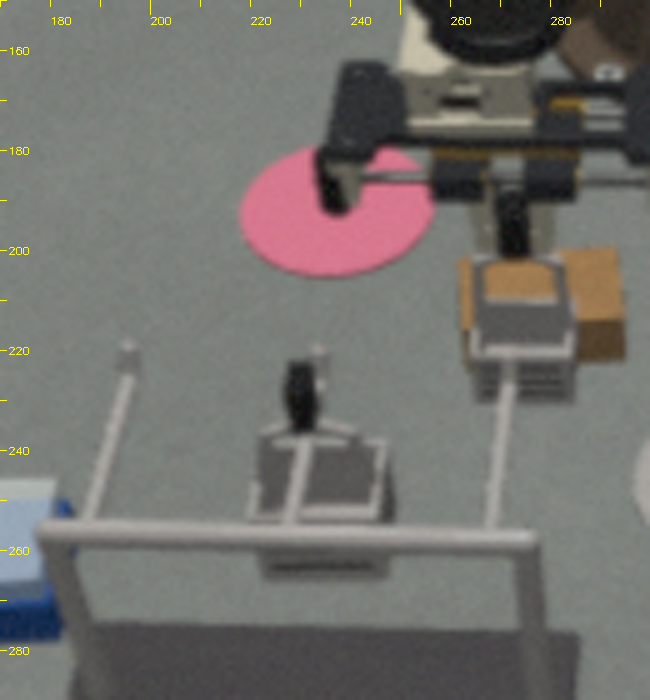

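View pics/w16.png

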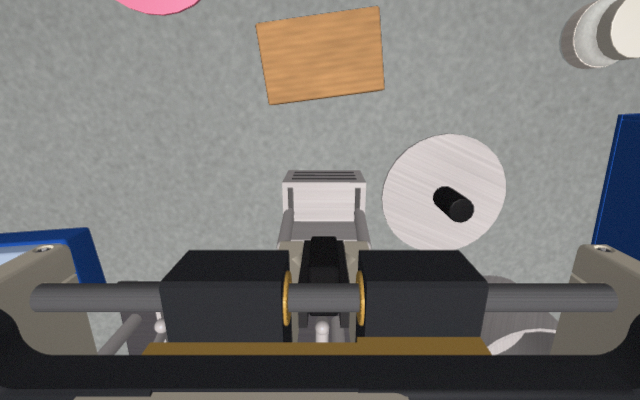

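Call:
play_rows --series '[0, -0.005, 0, 0, 0, -0.008, 0, 0, 0, -0.01, 0, 0, 0, -0.01, 0, 0, 0, -0.01, 0, 0]'

```text
time_s: 28.15
tcp_pos: [0.4922, -0.1587, 0.1996]
eef_rot: [-103.3, 90.0, -20.6]
contact_force: [0.5, -0.6, -1.5]
gripper_width: 0.0133
```

Call:
play_rows --series '[0, -0.01, 0, 0, 0, -0.01, 0, 0, 0, -0.01, 0, 0, 0, -0.01, 0, 0, 0, -0.01, 0, 0]'

```text
time_s: 28.57
tcp_pos: [0.5414, -0.165, 0.1994]
eef_rot: [97.9, 90.0, -179.4]
contact_force: [-0.2, 0.1, -1.4]
gripper_width: 0.014
```

Call:
play_rows --series '[0, -0.01, 0, 0, 0, -0.008, 0, 0, 0, -0.003, 0, 0, 0, 0, 0, 0, 0, 0, 0, 0]'

```text
time_s: 28.98
tcp_pos: [0.561, -0.1675, 0.1994]
eef_rot: [85.0, 90.0, 167.8]
contact_force: [-0.6, -0.0, -2.0]
gripper_width: 0.0141
```

```bash
python3 - <<'E'
from h import *
plan((.5616,-.1686,.1985),yaw=82.8)
s=capture("scene"); w=capture("wrist")
crop(s,170,170,300,290,5,"s17.png"); cv2.imwrite("pics/w17.png",w["img"])
E
```

```text
from [ 0.561  -0.1675  0.1994] jaw 82.76 d [ 0.0006 -0.0011 -0.0009] dyaw 0.04 j6 -99.7 t 29.0 w 0.0141 F [-0.6 -0.  -2. ]
[np.float64(0.0002), np.float64(-0.0001), np.float64(-0.0002), np.float64(-0.0001), np.float64(0.0002), np.float64(-0.0001), np.float64(-0.0002), np.float64(-0.0001), np.float64(0.0002), np.float64(-0.0001), np.float64(-0.0002), np.float64(-0.0001), np.float64(0.0002), np.float64(-0.0001), np.float64(-0.0002), np.float64(-0.0001), np.float64(0.0002), np.float64(-0.0001), np.float64(-0.0002), np.float64(-0.0001)]
```

View pics/s17.png

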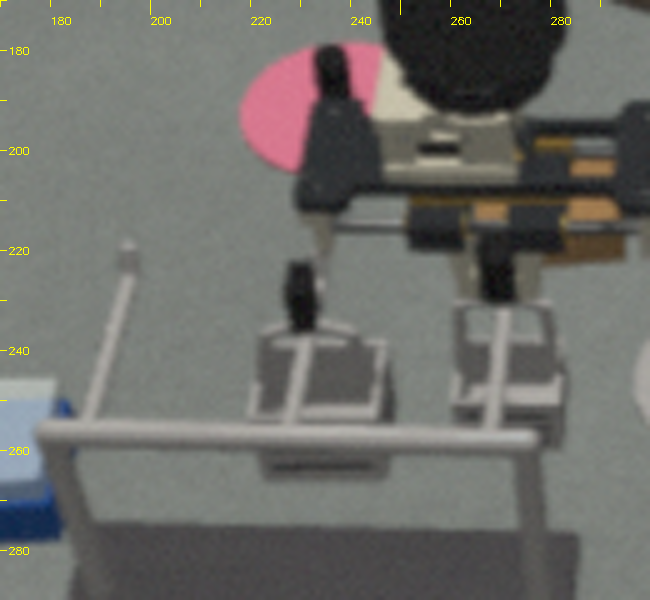

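View pics/w17.png

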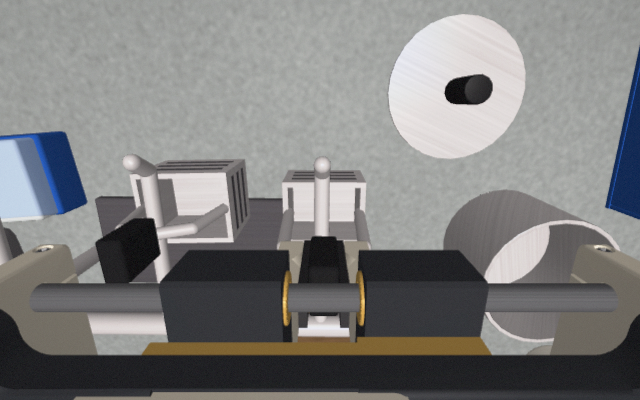

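Call:
play_rows --series '[0.005, 0, 0, 0, 0.007, 0, 0, 0, 0.007, 0, 0, 0, 0.005, 0, 0, 0, 0.003, 0, 0, 0]'

```text
time_s: 29.5
tcp_pos: [0.5609, -0.1677, 0.1725]
eef_rot: [135.6, 89.9, -141.6]
contact_force: [-7.0, 2.8, 20.3]
gripper_width: 0.0141
```

Call:
play_rows --series '[0.001, 0, 0, 0, 0.001, 0, 0, 0, 0, 0, 0, 0, 0, 0, 0, 0, 0, 0, 0, 0]'

```text
time_s: 29.92
tcp_pos: [0.5611, -0.1681, 0.1724]
eef_rot: [-144.5, 89.9, -61.7]
contact_force: [-5.7, 1.4, 13.6]
gripper_width: 0.0136
```

Resting on the hook; release and rise.

Call:
play_rows --series '[-0.001, 0, 0, 0, 0, 0, 0, 0, 0, 0, 0, 0, 0, 0, 0, 0, 0, 0, 0, 0]' --jaw 40

```text
time_s: 30.33
tcp_pos: [0.5612, -0.1674, 0.1712]
eef_rot: [93.9, 90.0, 176.7]
contact_force: [-0.4, -0.6, -0.0]
gripper_width: 0.0345
```

Call:
play_rows --series '[0, 0, 0, 0, 0, 0, 0, 0, 0, 0, 0, 0, 0, 0, 0, 0, 0, 0, 0, 0]'

```text
time_s: 30.75
tcp_pos: [0.5612, -0.1675, 0.1715]
eef_rot: [99.0, 90.0, -178.3]
contact_force: [0.6, 0.5, 0.6]
gripper_width: 0.0352
```

Call:
play_rows --series '[-0.01, 0, 0, 0, -0.02, 0, 0, 0, -0.03, 0, 0, 0, -0.03, 0, 0, 0, -0.03, 0, 0, 0]'

```text
time_s: 31.17
tcp_pos: [0.561, -0.1676, 0.2938]
eef_rot: [-123.0, 90.0, -40.2]
contact_force: [0.7, -0.4, 0.8]
gripper_width: 0.035
```

```bash
python3 - <<'E'
from h import *
p,R,s=pose();print(p)
s=capture("scene"); w=capture("wrist");t=capture("top")
cv2.imwrite("pics/s18.png",s["img"]); cv2.imwrite("pics/w18.png",w["img"]);crop(t,270,100,440,210,4,"t18.png")
E
```

```text
[ 0.56098106 -0.16761314  0.29379205]
```

View pics/s18.png

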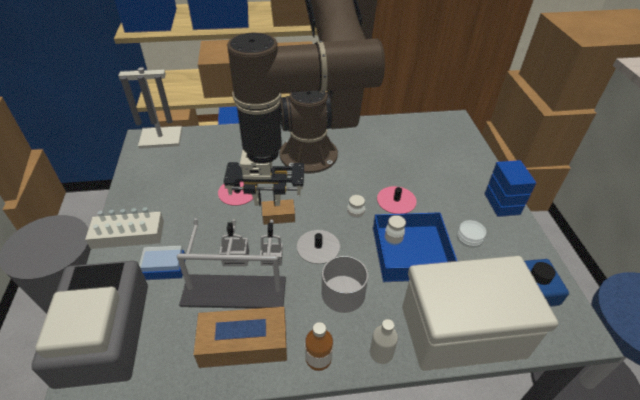

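View pics/w18.png

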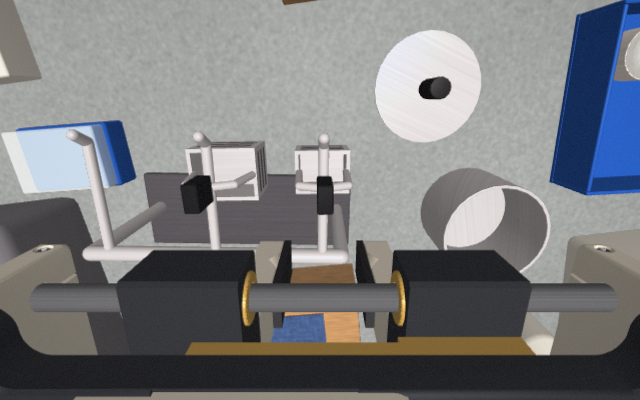

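View pics/t18.png

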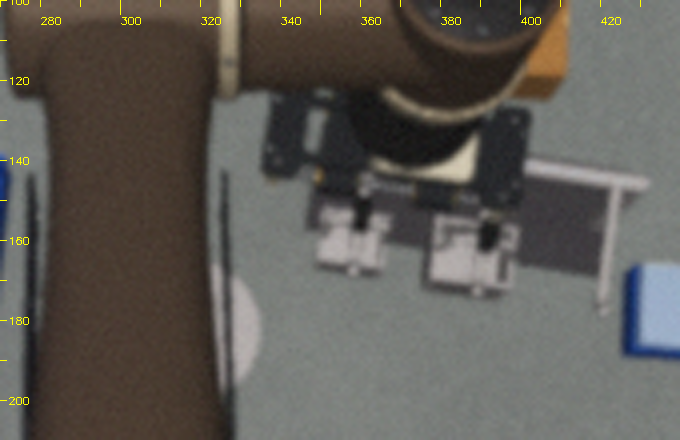

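```bash
python3 - <<'E'
from h import *
t=capture("top"); w=capture("wrist")
m=(w["img"].max(2)<45)
print(onz(w,435,87,.06))
plan((.475,-.021,.23),yaw=82.8)
E
```

```text
[ 0.48272168 -0.02851715  0.06      ]
from [ 0.561  -0.1674  0.2918] jaw 82.76 d [-0.086   0.1464 -0.0618] dyaw 0.04 j6 -99.7 t 31.4 w 0.0351 F [ 0.2 -0.2 -0.6]
[np.float64(0.0062), np.float64(0.0104), np.float64(0.0134), np.float64(-0.0001), np.float64(0.0062), np.float64(0.0104), np.float64(0.0134), np.float64(-0.0001), np.float64(0.0062), np.float64(0.0104), np.float64(0.0134), np.float64(-0.0001), np.float64(0.0062), np.float64(0.0104), np.float64(0.0134), np.float64(-0.0001), np.float64(0.0062), np.float64(0.0104), np.float64(0.0134), np.float64(-0.0001)]
[np.float64(0.0062), np.float64(0.0104), np.float64(0.0134), np.float64(-0.0001), np.float64(0.0062), np.float64(0.0104), np.float64(0.0134), np.float64(-0.0001), np.float64(0.0062), np.float64(0.0104), np.float64(0.0134), np.float64(-0.0001), np.float64(0.0062), np.float64(0.0104), np.float64(0.0134), np.float64(-0.0001), np.float64(0.0062), np.float64(0.0104), np.float64(0.0134), np.float64(-0.0001)]
```

Call:
play_rows --series '[0, 0.01, 0.015, 0.0136, 0, 0.01, 0.015, 0.0136, 0, 0.01, 0.015, 0.0136, 0.003, 0.01, 0.015, 0.0136, 0.003, 0.01, 0.015, 0.0136]' --jaw 70

```text
time_s: 31.83
tcp_pos: [0.5223, -0.0852, 0.2844]
eef_rot: [107.7, 89.9, -173.5]
contact_force: [-0.3, 0.2, -0.2]
gripper_width: 0.0593
```

Call:
play_rows --series '[0.012, 0.01, 0.012, 0.0136, 0.012, 0.01, 0.012, 0.0136, 0.012, 0.01, 0.012, 0.0136, 0.012, 0.007, 0.012, 0.0136, 0.01, 0.002, 0.005, 0.0136]'

```text
time_s: 32.25
tcp_pos: [0.495, -0.0248, 0.2259]
eef_rot: [109.0, 89.9, -176.0]
contact_force: [0.3, 0.2, -1.0]
gripper_width: 0.0615
```

Call:
play_rows --series '[0.02, 0, 0, 0, 0.02, 0, 0, 0, 0.02, 0, 0, 0, 0.01, 0, 0, 0, 0, 0, 0, 0]'

```text
time_s: 32.67
tcp_pos: [0.4946, -0.0262, 0.1547]
eef_rot: [119.1, 89.7, -166.0]
contact_force: [-0.1, -0.7, -0.0]
gripper_width: 0.0613
```

```bash
python3 - <<'E'
from h import *
w=capture("wrist"); cv2.imwrite("pics/w19.png",w["img"])
plan((.482,-.023,.023),yaw=75)
print(proj(w,(.482,-.023,.062)),proj(w,(.482,-.023,.012)))
E
```

```text
from [ 0.4957 -0.0261  0.1564] jaw 74.98 d [-0.0137  0.0031 -0.1334] dyaw 0.02 j6 -124.7 t 32.7 w 0.0611 F [0.5 0.9 0.3]
[np.float64(0.0267), np.float64(0.0027), np.float64(-0.0001), np.float64(-0.0001), np.float64(0.0267), np.float64(0.0027), np.float64(-0.0001), np.float64(-0.0001), np.float64(0.0267), np.float64(0.0027), np.float64(-0.0001), np.float64(-0.0001), np.float64(0.0267), np.float64(0.0027), np.float64(-0.0001), np.float64(-0.0001), np.float64(0.0267), np.float64(0.0027), np.float64(-0.0001), np.float64(-0.0001)]
[324.59762692 188.93706365] [324.61148595 175.44129068]
```

View pics/w19.png

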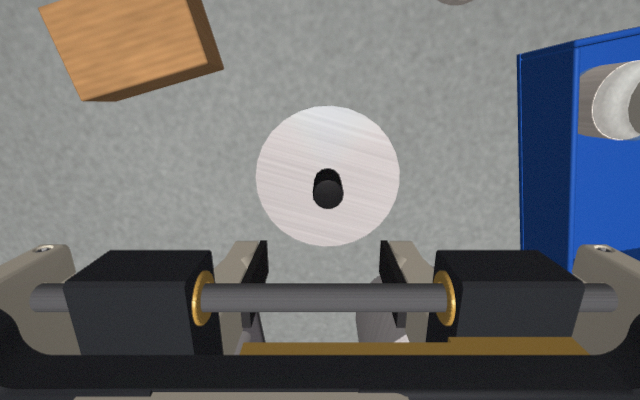

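```bash
python3 - <<'E'
from h import *
w=capture("wrist")
im=w["img"]; m=(im.max(2)<50).astype(np.uint8)[160:225,290:370]
n,l,st,ce=cv2.connectedComponentsWithStats(m); print(st,ce+[290,160])
print(onz(w,328,194,.062),onz(w,327.5,176,.012), onz(w,256,176,.012),onz(w,400,176,.012))
E
```

```text
[[   0    0   80   65 4376]
 [  23    7   29   39  823]
 [  41   22    1    1    1]] [[330.02879342 192.87865631]
 [326.68651276 187.34021871]
 [331.         182.        ]]
[ 0.48868414 -0.02138852  0.062     ] [ 0.48509153 -0.0203903   0.012     ] [ 0.46718439 -0.08749549  0.012     ] [0.50322084 0.04754744 0.012     ]
```

Call:
play_rows --series '[0.026, 0.004, 0.001, 0, 0.028, 0.004, 0.001, 0, 0.028, 0.0035, 0, 0, 0.026, 0, 0, 0, 0.014, 0, 0, 0]'

```text
time_s: 33.18
tcp_pos: [0.4856, -0.0208, 0.0344]
eef_rot: [113.8, 90.0, -171.2]
contact_force: [0.1, 0.3, 0.3]
gripper_width: 0.0613
```

Call:
play_rows --series '[0.008, 0, 0, 0, 0, 0, 0, 0, 0, 0, 0, 0, 0, 0, 0, 0, 0, 0, 0, 0]'

```text
time_s: 33.6
tcp_pos: [0.4871, -0.0205, 0.0289]
eef_rot: [-57.8, 89.9, 17.2]
contact_force: [-0.1, -1.0, -0.2]
gripper_width: 0.0614
```

Call:
play_rows --series '[0, 0, 0, 0, 0, 0, 0, 0, 0, 0, 0, 0, 0, 0, 0, 0, 0, 0, 0, 0]' --jaw 0

```text
time_s: 34.02
tcp_pos: [0.4861, -0.0208, 0.0277]
eef_rot: [-58.0, 90.0, 16.9]
contact_force: [0.1, 0.7, -0.6]
gripper_width: 0.0336
```

Call:
play_rows --series '[0, 0, 0, 0, 0, 0, 0, 0, 0, 0, 0, 0, 0, 0, 0, 0, 0, 0, 0, 0]'

```text
time_s: 34.43
tcp_pos: [0.4861, -0.0208, 0.0276]
eef_rot: [-29.0, 90.0, 46.0]
contact_force: [-1.0, 1.1, 1.0]
gripper_width: 0.0251
```

Call:
play_rows --series '[-0.01, 0, 0, 0, -0.02, 0, 0, 0, -0.028, 0, 0, 0, -0.028, 0, 0, 0, -0.028, 0, 0, 0]'

```text
time_s: 34.85
tcp_pos: [0.4853, -0.021, 0.1424]
eef_rot: [117.9, 89.9, -167.1]
contact_force: [1.1, 0.5, -1.7]
gripper_width: 0.0252
```

Call:
play_rows --series '[-0.02, 0, 0, 0, -0.01, 0, 0, 0, -0.004, 0, 0, 0, 0, 0, 0, 0, 0, 0, 0, 0]'

```text
time_s: 35.27
tcp_pos: [0.4852, -0.0209, 0.1742]
eef_rot: [110.2, 89.9, -174.8]
contact_force: [0.2, -0.2, -2.9]
gripper_width: 0.0248
```

```bash
python3 - <<'E'
from h import *
s=capture("scene"); t=capture("top"); w=capture("wrist")
crop(s,270,130,400,320,4,"s20.png");crop(t,250,80,360,210,5,"t20.png"); cv2.imwrite("pics/w20.png",w["img"])
plan((.661,.031,.177))
E
```

```text
from [ 0.4853 -0.021   0.1741] jaw 74.97 d [0.1757 0.052  0.0029] dyaw 0 j6 -125.8 t 35.4 w 0.0252 F [ 0.7  0.2 -1. ]
[np.float64(-0.0003), np.float64(-0.0156), np.float64(0.0096), np.float64(-0.0), np.float64(-0.0003), np.float64(-0.0156), np.float64(0.0096), np.float64(-0.0), np.float64(-0.0003), np.float64(-0.0156), np.float64(0.0096), np.float64(-0.0), np.float64(-0.0003), np.float64(-0.0156), np.float64(0.0096), np.float64(-0.0), np.float64(-0.0003), np.float64(-0.0156), np.float64(0.0096), np.float64(-0.0)]
[np.float64(-0.0003), np.float64(-0.0156), np.float64(0.0096), np.float64(-0.0), np.float64(-0.0003), np.float64(-0.0156), np.float64(0.0096), np.float64(-0.0), np.float64(-0.0003), np.float64(-0.0156), np.float64(0.0096), np.float64(-0.0), np.float64(-0.0003), np.float64(-0.0156), np.float64(0.0096), np.float64(-0.0), np.float64(-0.0003), np.float64(-0.0156), np.float64(0.0096), np.float64(-0.0)]
```

View pics/s20.png

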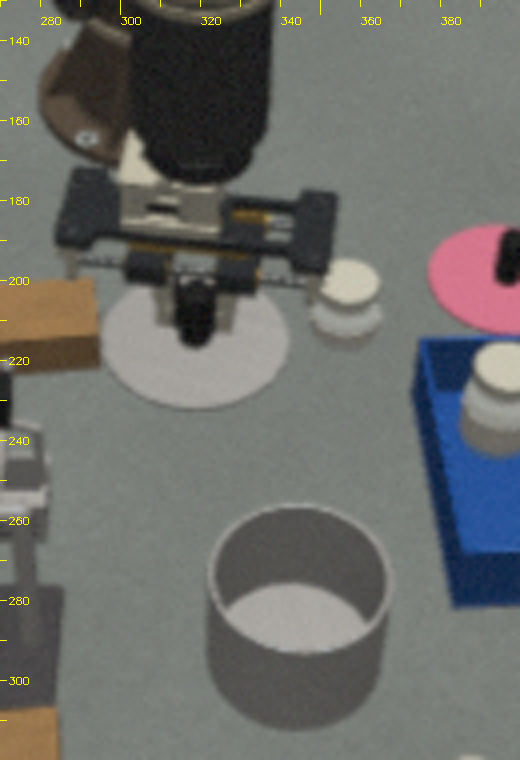

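View pics/t20.png

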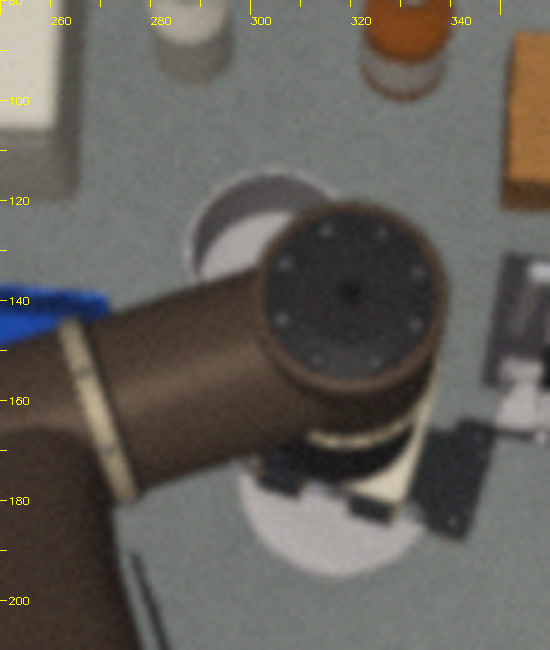

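View pics/w20.png

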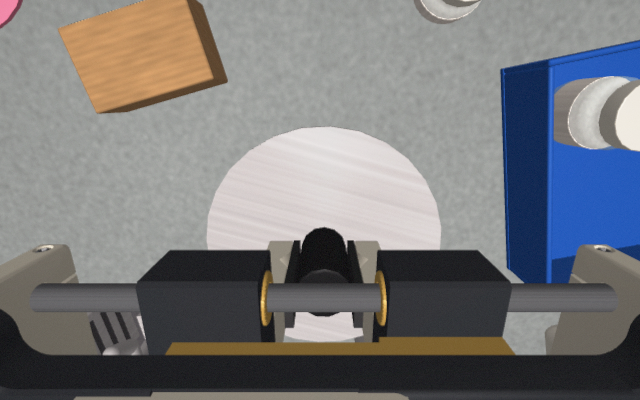

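Call:
play_rows --series '[0, -0.008, 0.005, 0, 0, -0.015, 0.009, 0, 0, -0.02, 0.012, 0, 0, -0.02, 0.012, 0, 0, -0.02, 0.012, 0]'

```text
time_s: 35.83
tcp_pos: [0.5805, 0.0063, 0.1747]
eef_rot: [128.3, 89.9, -156.7]
contact_force: [-0.3, 0.8, -1.6]
gripper_width: 0.0253
```

Call:
play_rows --series '[0, -0.02, 0.012, 0, 0, -0.02, 0.012, 0, 0, -0.018, 0.012, 0, 0, -0.01, 0.007, 0, 0, -0.004, 0.003, 0]'

```text
time_s: 36.25
tcp_pos: [0.6624, 0.0323, 0.1736]
eef_rot: [130.8, 89.9, -154.3]
contact_force: [0.5, -0.7, -2.0]
gripper_width: 0.0254
```

Call:
play_rows --series '[0.01, 0, 0, 0, 0.01, 0, 0, 0, 0.01, 0, 0, 0, 0, 0, 0, 0, 0, 0, 0, 0]'

```text
time_s: 36.67
tcp_pos: [0.6595, 0.0313, 0.1445]
eef_rot: [122.7, 89.9, -162.3]
contact_force: [0.3, 0.4, -1.7]
gripper_width: 0.0251
```

```bash
python3 - <<'E'
from h import *
s=capture("scene"); t=capture("top"); w=capture("wrist")
crop(s,290,180,400,320,5,"s21.png");crop(t,260,90,350,180,6,"t21.png"); cv2.imwrite("pics/w21.png",w["img"])
plan((.662,.031,.12))
E
```

```text
from [0.6608 0.0317 0.1463] jaw 74.98 d [ 0.0012 -0.0007 -0.0263] dyaw 0 j6 -124.6 t 36.8 w 0.0252 F [ 0.   0.9 -1.8]
[np.float64(0.0053), np.float64(-0.0003), np.float64(-0.0001), np.float64(-0.0), np.float64(0.0053), np.float64(-0.0003), np.float64(-0.0001), np.float64(-0.0), np.float64(0.0053), np.float64(-0.0003), np.float64(-0.0001), np.float64(-0.0), np.float64(0.0053), np.float64(-0.0003), np.float64(-0.0001), np.float64(-0.0), np.float64(0.0053), np.float64(-0.0003), np.float64(-0.0001), np.float64(-0.0)]
```

View pics/s21.png

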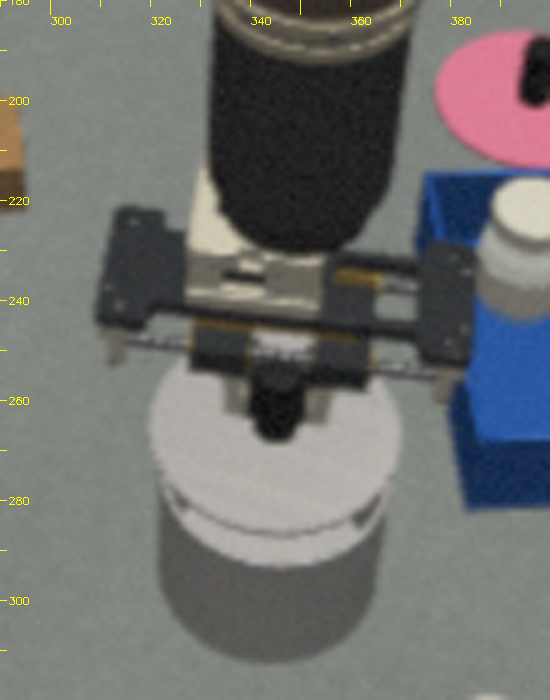

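View pics/w21.png

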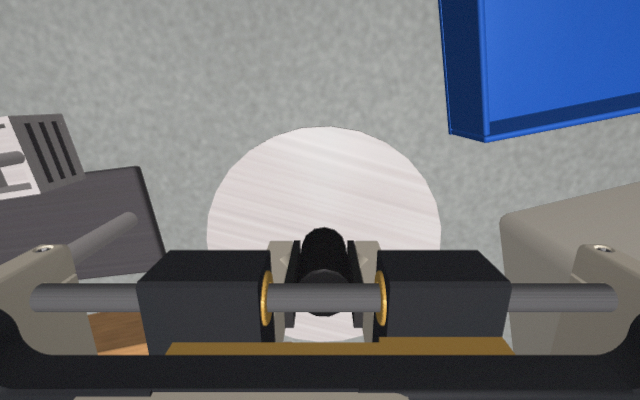

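Call:
play_rows --series '[0.006, 0, 0, 0, 0.006, 0, 0, 0, 0.005, 0, 0, 0, 0.003, 0, 0, 0, 0.002, 0, 0, 0]'

```text
time_s: 37.23
tcp_pos: [0.6603, 0.0317, 0.1227]
eef_rot: [119.4, 89.9, -165.6]
contact_force: [0.4, 0.3, -2.3]
gripper_width: 0.0252
```

Call:
play_rows --series '[0.001, 0, 0, 0, 0.001, 0, 0, 0, 0, 0, 0, 0, 0, 0, 0, 0, 0, 0, 0, 0]'

```text
time_s: 37.65
tcp_pos: [0.6608, 0.0318, 0.1218]
eef_rot: [-59.2, 90.0, 15.8]
contact_force: [-0.8, -0.0, -1.5]
gripper_width: 0.0253
```

```bash
python3 - <<'E'
from h import *
s=capture("scene"); crop(s,290,180,400,320,5,"s22.png")
plan((.662,.031,.12))
for p in [(319.5,268),(370,270)]: print(onz(s,*p,.108))
E
```

```text
from [0.6608 0.0318 0.1218] jaw 74.98 d [ 0.0012 -0.0008 -0.0018] dyaw 0 j6 -124.6 t 37.7 w 0.0254 F [-0.   0.3 -2.1]
[np.float64(0.0004), np.float64(-0.0003), np.float64(-0.0001), np.float64(-0.0), np.float64(0.0004), np.float64(-0.0003), np.float64(-0.0001), np.float64(-0.0), np.float64(0.0004), np.float64(-0.0003), np.float64(-0.0001), np.float64(-0.0), np.float64(0.0004), np.float64(-0.0003), np.float64(-0.0001), np.float64(-0.0), np.float64(0.0004), np.float64(-0.0003), np.float64(-0.0001), np.float64(-0.0)]
[ 0.64697521 -0.03866887  0.108     ]
[0.66970954 0.10177542 0.108     ]
```

View pics/s22.png

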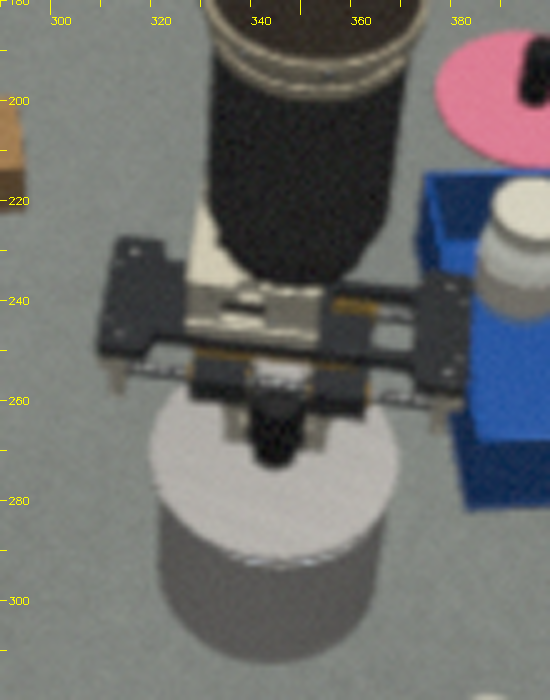

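Almost seated; a few more millimetres.

Call:
play_rows --series '[0.001, 0, 0, 0, 0.001, 0, 0, 0, 0, 0, 0, 0, 0, 0, 0, 0, 0, 0, 0, 0]'

```text
time_s: 38.12
tcp_pos: [0.6607, 0.0318, 0.1196]
eef_rot: [-60.3, 90.0, 14.6]
contact_force: [0.1, 0.3, -1.7]
gripper_width: 0.0256
```

Call:
play_rows --series '[0.001, 0, 0, 0, 0, 0, 0, 0, 0, 0, 0, 0, 0, 0, 0, 0, 0, 0, 0, 0]'

```text
time_s: 38.53
tcp_pos: [0.6608, 0.0318, 0.1196]
eef_rot: [-76.8, 90.0, -1.9]
contact_force: [-2.7, 2.0, 4.6]
gripper_width: 0.0251
```

Seated at TCP 0.1196 as predicted. Release, rise.

Call:
play_rows --series '[0, 0, 0, 0, 0, 0, 0, 0, 0, 0, 0, 0, 0, 0, 0, 0, 0, 0, 0, 0]' --jaw 65

```text
time_s: 38.95
tcp_pos: [0.6606, 0.0318, 0.1184]
eef_rot: [124.2, 90.0, -160.8]
contact_force: [-0.8, 0.3, 0.3]
gripper_width: 0.0525
```

Call:
play_rows --series '[0, 0, 0, 0, 0, 0, 0, 0, 0, 0, 0, 0, -0.005, 0, 0, 0, -0.01, 0, 0, 0]'

```text
time_s: 39.37
tcp_pos: [0.6599, 0.0316, 0.1328]
eef_rot: [118.5, 89.9, -166.6]
contact_force: [-0.6, 0.7, -0.7]
gripper_width: 0.057
```

Call:
play_rows --series '[-0.025, 0, 0, 0, -0.035, 0, 0, 0, -0.035, 0, 0, 0, -0.035, 0, 0, 0, -0.02, 0, 0, 0]'

```text
time_s: 39.78
tcp_pos: [0.6618, 0.0316, 0.2897]
eef_rot: [-69.2, 89.6, 5.8]
contact_force: [0.2, 0.3, 0.4]
gripper_width: 0.0569
```

Call:
play_rows --series '[0, 0.02, 0, 0, 0, 0.03, 0, 0, 0, 0.03, 0, 0, 0, 0.03, 0, 0, 0, 0.02, 0, 0]'

```text
time_s: 40.2
tcp_pos: [0.533, 0.0656, 0.2849]
eef_rot: [-41.0, 89.9, 33.9]
contact_force: [0.1, -0.2, 0.2]
gripper_width: 0.0571
```

Call:
play_rows --series '[0, 0, 0, 0, 0, 0, 0, 0, 0, 0, 0, 0, 0, 0, 0, 0, 0, 0, 0, 0]'

```text
time_s: 40.62
tcp_pos: [0.5357, 0.0653, 0.2834]
eef_rot: [142.4, 90.0, -142.7]
contact_force: [-0.1, -0.2, -0.4]
gripper_width: 0.0569
```

```bash
python3 - <<'E'
from h import *
s=capture("scene"); t=capture("top"); w=capture("wrist")
crop(s,170,190,400,320,3,"s23.png");crop(t,250,90,450,210,4,"t23.png"); cv2.imwrite("pics/w23.png",w["img"])
print(get_state()["tcp_pos"])
E
```

```text
[0.53542847 0.06523141 0.28310958]
```

View pics/s23.png

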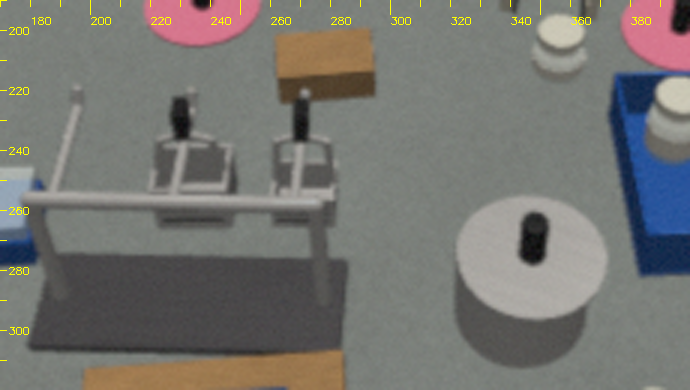

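View pics/t23.png

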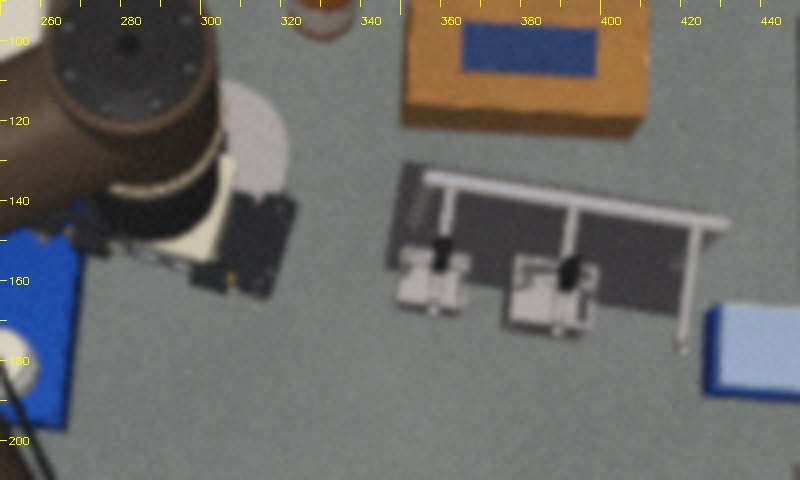

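View pics/w23.png

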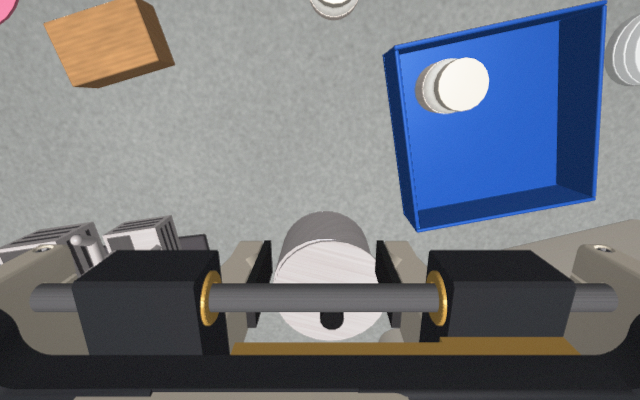

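```bash
python3 - <<'E'
from h import *
s=capture("scene"); t=capture("top")
crop(s,300,235,390,325,8,"s24.png");crop(t,270,95,350,165,9,"t24.png")
E
```

```text
(no output)
```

View pics/s24.png

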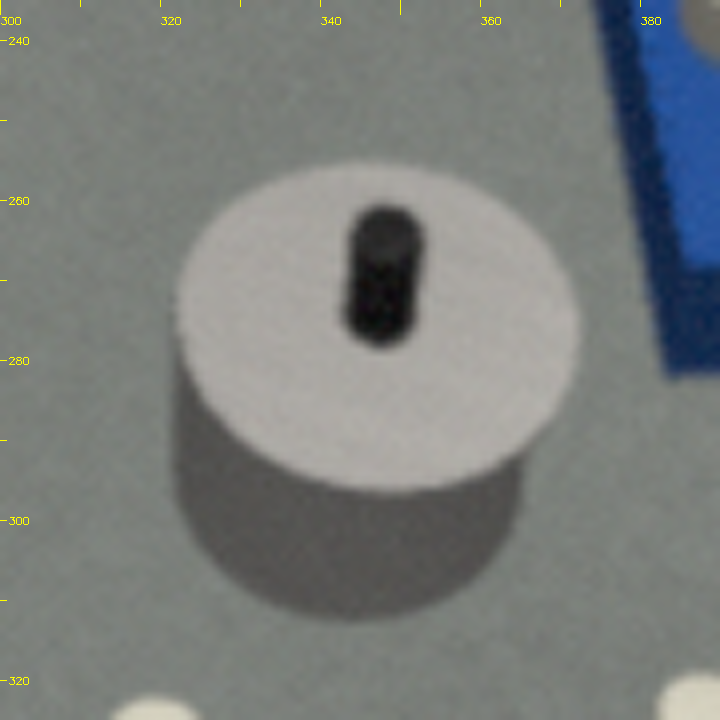

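Call:
play_rows --series '[-0.01, 0.03, 0, 0, -0.01, 0.03, 0, 0, 0, 0.02, 0, 0, 0, 0.015, 0, 0, 0, 0, 0, 0]'

```text
time_s: 41.28
tcp_pos: [0.4415, 0.0903, 0.3043]
eef_rot: [-21.2, 89.9, 53.8]
contact_force: [-0.3, 0.2, 1.0]
gripper_width: 0.0569
```

```bash
python3 - <<'E'
from h import *
t=capture("top");w=capture("wrist")
crop(t,270,95,350,165,9,"t25.png"); cv2.imwrite("pics/w25.png",w["img"])
E
```

```text
(no output)
```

View pics/t25.png

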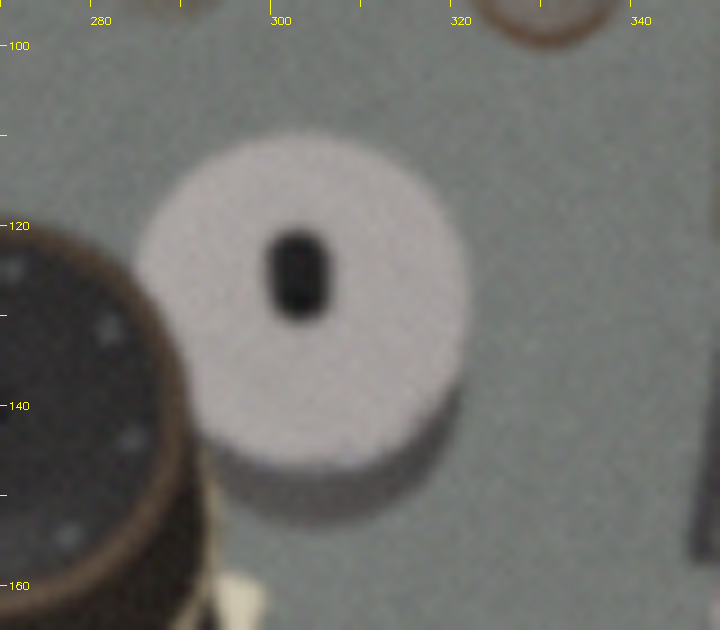

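```bash
python3 - <<'E'
from h import *
s=capture("scene"); t=capture("top")
def lidmask(c,box,lo):
    x0,y0,x1,y1=box; im=c["img"].astype(int); g=im.min(2)
    m=np.zeros(g.shape,np.uint8); m[y0:y1,x0:x1]=(g[y0:y1,x0:x1]>lo)
    m=cv2.morphologyEx(m,cv2.MORPH_CLOSE,np.ones((3,3),np.uint8))
    cs,_=cv2.findContours(m,cv2.RETR_EXTERNAL,cv2.CHAIN_APPROX_NONE); k=max(cs,key=cv2.contourArea)[:,0]
    return cv2.convexHull(k)[:,0].astype(float)
def circ(P):
    A=np.c_[2*P,np.ones(len(P))]; x=np.linalg.lstsq(A,(P**2).sum(1),rcond=None)[0]
    r=np.sqrt(x[2]+x[0]**2+x[1]**2); return x[:2],r,np.abs(np.linalg.norm(P-x[:2],axis=1)-r).max()
print(s["img"][270,335],s["img"][300,345],s["img"][250,320])
h=lidmask(s,(310,245,380,300),128); print(h.min(0),h.max(0))
for z in (.10,.104,.108): print(z,circ(np.array([onz(s,*p,z)[:2] for p in h])))
print(t["img"][140,310],t["img"][150,340])
h=lidmask(t,(280,105,330,150),128); h=np.array([p for p in h if p[0]>294]); print(h.min(0),h.max(0))
for z in (.10,.104,.108): print(z,circ(np.array([onz(t,*p,z)[:2] for p in h])))
print("pot base: scene L/R", onz(s,322,297,.0),onz(s,364,297,0.),"near",onz(s,343.5,312.5,0))
E
```

```text
[160 165 168] [82 84 85] [117 122 118]
[322. 255.] [372. 295.]
0.1 (array([0.67069027, 0.0362894 ]), np.float64(0.07137583701652696), np.float64(0.0016579015798636049))
0.104 (array([0.67354167, 0.03557325]), np.float64(0.0710952396877116), np.float64(0.0016513839294407529))
0.108 (array([0.67639307, 0.03485709]), np.float64(0.07081464235890723), np.float64(0.0016448662790075341))
[159 158 166] [111 113 109]
[297. 109.] [322. 146.]
0.1 (array([0.67229994, 0.03701872]), np.float64(0.0718837209339568), np.float64(0.002466700453171669))
0.104 (array([0.67102907, 0.03689136]), np.float64(0.07168927070241608), np.float64(0.0024600278648900104))
0.108 (array([0.66975819, 0.036764  ]), np.float64(0.0714948204708702), np.float64(0.0024533552766048544))
pot base: scene L/R [ 0.67277893 -0.03285149  0.        ] [0.68674679 0.09061295 0.        ] near [0.73136266 0.02193295 0.        ]
```

```bash
python3 - <<'E'
from h import *
s=capture("scene"); t=capture("top"); w=np.array(0)
print("knob top scene", onz(s,348.3,264.5,.154), "knob base scene (bottom centre)", onz(s,347.4,275,.104))
print("knob top topview", onz(t,303.2,124,.154), onz(t,303.2,127.5,.104))
w=capture("wrist"); cv2.imwrite("pics/w26.png",w["img"]); print(tri(s,(348.3,264.5),t,(303.2,124)))
E
```

```text
knob top scene [0.67815141 0.03558621 0.154     ] knob base scene (bottom centre) [0.6767139  0.03633572 0.104     ]
knob top topview [0.66835352 0.03451807 0.154     ] [0.67119742 0.03565593 0.104     ]
(array([0.67145544, 0.03601581, 0.14515585]), np.float64(0.002469496459072268))
```

View pics/w26.png

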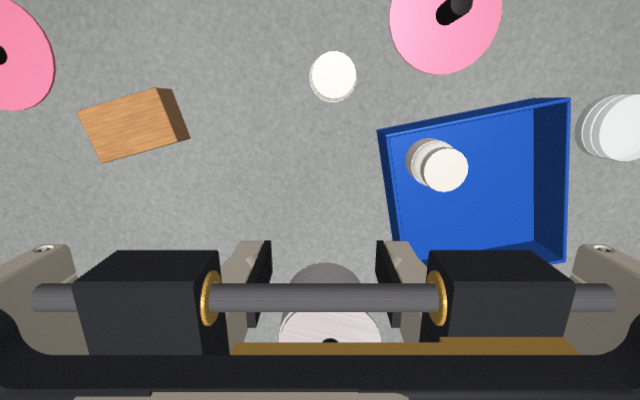

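```bash
python3 - <<'E'
from h import *
plan((.665,.036,.24),yaw=75)
E
```

```text
from [0.4438 0.0899 0.3032] jaw 74.94 d [ 0.2212 -0.0539 -0.0632] dyaw 0.06 j6 -141.6 t 41.6 w 0.0573 F [ 0.1 -0.9  0.3]
[np.float64(0.0063), np.float64(-0.0228), np.float64(0.0005), np.float64(-0.0001), np.float64(0.0063), np.float64(-0.0228), np.float64(0.0005), np.float64(-0.0001), np.float64(0.0063), np.float64(-0.0228), np.float64(0.0005), np.float64(-0.0001), np.float64(0.0063), np.float64(-0.0228), np.float64(0.0005), np.float64(-0.0001), np.float64(0.0063), np.float64(-0.0228), np.float64(0.0005), np.float64(-0.0001)]
[np.float64(0.0063), np.float64(-0.0228), np.float64(0.0005), np.float64(-0.0001), np.float64(0.0063), np.float64(-0.0228), np.float64(0.0005), np.float64(-0.0001), np.float64(0.0063), np.float64(-0.0228), np.float64(0.0005), np.float64(-0.0001), np.float64(0.0063), np.float64(-0.0228), np.float64(0.0005), np.float64(-0.0001), np.float64(0.0063), np.float64(-0.0228), np.float64(0.0005), np.float64(-0.0001)]
```

Call:
play_rows --series '[0, -0.023, 0.0005, 0, 0, -0.023, 0.0005, 0, 0, -0.023, 0.0005, 0, 0.006, -0.023, 0.0005, 0, 0.006, -0.023, 0.0005, 0]'

```text
time_s: 42.05
tcp_pos: [0.5567, 0.0621, 0.2911]
eef_rot: [173.7, 90.0, -111.3]
contact_force: [0.5, -0.2, 0.2]
gripper_width: 0.0568
```

Call:
play_rows --series '[0.01, -0.023, 0.0005, 0, 0.01, -0.023, 0.0005, 0, 0.01, -0.023, 0.0005, 0, 0.01, -0.023, 0.0005, 0, 0.01, -0.015, 0.0005, 0]'

```text
time_s: 42.47
tcp_pos: [0.6611, 0.0362, 0.2396]
eef_rot: [136.0, 89.9, -149.1]
contact_force: [-1.0, -0.4, -0.0]
gripper_width: 0.0571
```

Call:
play_rows --series '[0, -0.004, 0, 0, 0, 0, 0, 0, 0, 0, 0, 0, 0, 0, 0, 0, 0, 0, 0, 0]'

```text
time_s: 42.88
tcp_pos: [0.6626, 0.0366, 0.2428]
eef_rot: [-57.5, 89.9, 17.5]
contact_force: [-0.7, 0.1, -0.4]
gripper_width: 0.057
```

```bash
python3 - <<'E'
from h import *
w=capture("wrist"); crop(w,200,90,450,270,3,"w27.png"); np.save("w27.npy",w,allow_pickle=True)
p,R,s=pose(); print(p,jawyaw(R))
E
```

```text
[0.6625987  0.03663969 0.24279041] 75.00854512259386
```

View pics/w27.png

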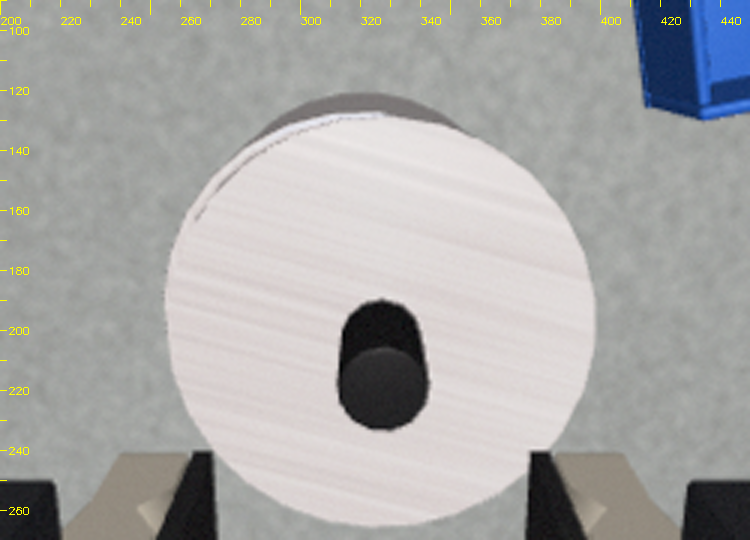

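```bash
python3 - <<'E'
from h import *
w=np.load("w27.npy",allow_pickle=True).item()
def circ(P):
    A=np.c_[2*P,np.ones(len(P))]; x=np.linalg.lstsq(A,(P**2).sum(1),rcond=None)[0]
    r=np.sqrt(x[2]+x[0]**2+x[1]**2); return x[:2],r,np.abs(np.linalg.norm(P-x[:2],axis=1)-r).max()
L=[(255,193),(257.5,215),(398,199),(395,175),(352,133),(380,152),(340,263.5),(325,265.5),(300,259),(270,240)]
for z in(.1,.104,.108,.112): print(z,circ(np.array([onz(w,*p,z)[:2] for p in L])))
for z in (.154,.160): print("knob top",onz(w,328,219.5,z))
# rim outer edge arc with known r .065
from scipy.optimize import least_squares
A=[(266,155),(272,148),(280,140.5),(290,133),(300,129)]
P=np.array([onz(w,*p,.1)[:2] for p in A]); r=least_squares(lambda c:np.linalg.norm(P-c,axis=1)-.065,[.66,.03]); print("pot?",r.x,r.fun)
E
```

```text
0.1 (array([0.67678244, 0.03505442]), np.float64(0.07061727152377172), np.float64(0.0013125640091122687))
0.104 (array([0.67554095, 0.03534566]), np.float64(0.0696756375459037), np.float64(0.0012950618479218579))
0.108 (array([0.67429946, 0.0356369 ]), np.float64(0.0687340035680316), np.float64(0.001277559686727936))
0.112 (array([0.67305798, 0.03592813]), np.float64(0.06779236959016646), np.float64(0.0012600575255402174))
knob top [0.67562961 0.03622068 0.154     ]
knob top [0.67338668 0.03672499 0.16      ]
pot? [0.66762673 0.03352254] [ 2.90225261e-04 -2.21204991e-04 -3.43409149e-04  3.02958918e-04
 -1.44425834e-05]
```

Call:
play_rows --series '[-0.02, 0.01, 0, 0, -0.02, 0.01, 0, 0, -0.02, 0.01, 0, 0, 0, 0, 0, 0, 0, 0, 0, 0]'

```text
time_s: 43.35
tcp_pos: [0.6339, 0.0447, 0.3043]
eef_rot: [-55.3, 89.7, 19.7]
contact_force: [0.6, -0.6, -0.5]
gripper_width: 0.057
```

Call:
play_rows --series '[0, 0, 0, 0, 0, 0, 0, 0, 0, 0, 0, 0, 0, 0, 0, 0, 0, 0, 0, 0]'

```text
time_s: 43.77
tcp_pos: [0.6339, 0.044, 0.3009]
eef_rot: [124.5, 89.9, -160.5]
contact_force: [0.1, -0.6, 0.4]
gripper_width: 0.0569
```

```bash
python3 - <<'E'
from h import *
s=capture("scene"); cv2.imwrite("pics/s28.png",s["img"]); print(get_state()["contact_force"],get_state()["time_s"])
E
```

```text
[-1.09729886 -0.66245254  0.35370807] 43.8167
```

View pics/s28.png

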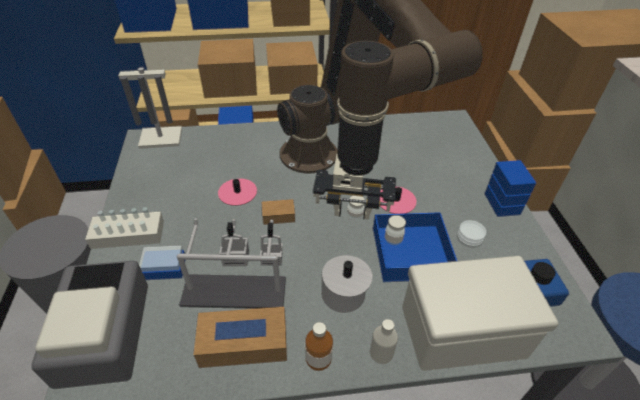

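The picture shows both baskets hanging at (233,247) and (270,247), the lid on the pot at (347,275), the jar standing in the tote, and the dishes and tip box where they were.

```bash
python3 -c "
from plant import close_job; print(close_job())"
```

```text
the job is handed in; nothing more can be done
None
```

I rinsed and hung both baskets that were in the tote, put the lid on the pot and handed the job in at about 44 s. Two baskets were there: the large one, and one I took to be the medium from its box size. The large was done first. Each was held in the pot for about a second, with its underside roughly 30 mm above the pot's underside. The large basket hangs on the middle hook and the medium on the left hook.

In the last pictures both baskets hang upright and had not shifted between views, and the jar is standing in the tote. The dishes and the tip box look unmoved, and the gripper is clear of everything.

- **Lid off centre:** it was set down close to centred, but by the next check it had slid about 8 mm across the pot. Two other views suggested up to 11 mm, which is as far as the boss can move inside the mouth. The limit is 16 mm. I don't know whether it slid when released or was knocked. The view from above shows it level and at the seated height, so I left it there.
- **Camera disagreement:** the scene and top cameras disagreed by 5–10 mm for raised points such as the hooks and the pot rim. I relied on the wrist camera and the contact forces for the final alignments instead.

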